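Build up the tube-disc stack on a microtube shaker and start it

ROBOT

A 6-joint arm with a two-finger parallel gripper is mounted at the origin on the work surface. World frame = base frame: x ahead of the robot, y to its left, z up, the work surface at z = 0. Lengths are in m, angles in rad, forces in N, time in s.
With the tool pointing down it reaches from about 0.35 to 0.775 m from the base axis. Payload 5.5 kg.
Tool frame: the origin (TCP) lies at the very end of the fingers, on their centre line; the grasp point (between the pads) lies 19 mm behind it (grip_point_offset is the distance from the TCP to the grasp point, in m); z points along the fingers, y is the direction in which the jaws open and shut (so a half turn about z gives the same grasp; the last joint's range is limited). The gripper opens to 85 mm and grips with 20 to 120 N. Pads are 22 mm wide; open, the fingers measure 114 mm over their backs; the gripper's body (76 mm by 85 mm) begins 54 mm behind the grasp point. The pads swing forward as they close: fully open they stand 13 mm farther back than shut.
Start: joints at [1.055, 0.313, 0.046, 1.304, 0, 1.431], TCP at [0.211, 0.535, 0.231] pointing down, gripper open.
Joint ranges: [-2.76, 2.76], [-0.86, 1.69], [-1.03, 1.26], [-2.2, 2.34], [-1.47, 1.5], [-3.14, 3.14]. Speed limits (rad/s): [2.57, 2.57, 3.14, 3.14, 3.14, 3.14].

INTERFACE

Orientations are given as a unit quaternion [w, x, y, z].
In Python, from workcell import * gives the robot as it stands.
- The arm moves only by the shell command python3 -m crank 'ROWS' [OPENING] [FORCE]. ROWS is a JSON object of lists of equal length, an entry for each row: "travel": the shift along the tool's x, y, z in units of 40 mm (1.0 is 40 mm), a list of three; "turn": the turn about the tool's z in rad. In form: {"travel": [[x, y, z], ...], "turn": [turn, ...]}. A call has 1 to 5 rows; each row is the pose to reach, as a shift and turn from the pose commanded when the call began, along the tool's axes at that moment; what a row does not reach only later rows make up. A row lasts 1/12 s, in which the tool goes at most 41.7 mm and 7.16 degrees, less where a joint would pass 70% of its speed; a pose out of reach is approached as far as the arm can. A call with a gripper value outside its range is refused whole. OPENING is the finger opening in mm, from 0 to 85.4, set as the call begins (- or left out, the last holds). The fingers move at their own pace and stop on an object; FORCE is the grip in N (left out, the last holds). Time passes only in rows, so rows that repeat a pose let the fingers close. It gives the time, the measured TCP pose, the force and the opening at its end, in the units of the state.
- get_state(): the state, without advancing time (a new reading comes with each control period).
- read_camera(name): name is "scene" or "top"; returns a dict with "image" (420x560x3 uint8, red, green, blue), "K" (3x3 intrinsics, pixels), "k1" (the pictures are not rectified: a ray, as slopes to the right and down, at radius r is drawn at 1 + k1 r^2 times it, then the intrinsics apply), "R" (3x3) and "t" (3): a world point X has camera coordinates R X + t. Camera axes: x right, y down, z forward; pixel columns grow to the right and rows downward; lengths in m; the calibration is good to about 2 mm. A picture is of the moment at which its call begins. There is no depth.
- hand_in(): hands the job in, once; it reports no verdict.
The state is a dict: "clock": time; "joint_pos": joint angles; "qvel": joint speeds; "tau": joint torques, N m; "tcp_pos": TCP position; "orientation": TCP orientation; "wrist_force": force on the tool from outside, world axes, zero at the start; "ft_torque": the same for the moment, N m; "finger_gap": finger opening in m.
Only numpy, scipy, OpenCV 4.12 (cv2) and the standard library are available. Lean on these libraries where they do the work, as an engineer would, in place of code of your own. Each camera call takes 0.05 s, during which the arm holds its last target. There are 200 camera calls.

TASK

Load the microtube shaker: take the orange clamp knob off the spindle, then stack on the spindle every tube disc that is on the bench, hub up, the largest at the bottom and the smaller ones above it in order of size, put the retainer plate over them with its hub up, and slip the clamp knob back on top, everything sitting fully down. Only then push the selector in and turn it clockwise to the next position, from the red mark to the green one, and let it spring back out. Leave the other things on the bench where they are.

Things in the scene. Friction and masses are not known exactly. Their poses are not given: they have to be found in the camera images.
- shaker: The microtube shaker, fixed to the bench: white housing 290 mm long (its x) by 180 mm wide (its y), rear deck 75 mm high, lower control step 60 mm high on the side nearer the robot (its -x end). Origin: centre of its underside; z up; it may be turned up to about 0.3 rad.
- spindle_seat (a point): On the spindle axis, on top of the dark round head (68 mm across, 14 mm high, on the rear deck; 89 mm above the bench), where the bottom part of the stack rests; z up. Smooth steel spindle 10 mm thick, straight for 65 mm above the seat, then a 6 mm cone to a 4 mm tip.
- spindle_tip (a point): The top of the spindle, 71 mm above the seat: parts must be lifted with their underside above it.
- disc_large: Large tube disc: blue plate 120 mm across, 8 mm thick (16 red-capped tubes fixed in it like spokes), white hub 28 mm across with its top 17 mm above the underside (9 mm over the plate), bore 14 mm, 120 g. Lies hub up on the bench; grip the hub from above, any yaw. Discs stack hub on hub, 17 mm apart. May be absent (None). Origin: centre of underside; z up.
- disc_medium: Medium tube disc: green plate 104 mm across, 8 mm thick (12 red-capped tubes fixed in it like spokes), white hub 28 mm across with its top 17 mm above the underside (9 mm over the plate), bore 14 mm, 100 g. Lies hub up on the bench; grip the hub from above, any yaw. Discs stack hub on hub, 17 mm apart. May be absent (None). Origin: centre of underside; z up.
- disc_small: Small tube disc: yellow plate 88 mm across, 8 mm thick (8 red-capped tubes fixed in it like spokes), white hub 28 mm across with its top 17 mm above the underside (9 mm over the plate), bore 14 mm, 80 g. Lies hub up on the bench; grip the hub from above, any yaw. Discs stack hub on hub, 17 mm apart. May be absent (None). Origin: centre of underside; z up.
- retainer: The retainer plate, loose on the bench: pale grey plate 76 mm across and 4 mm thick with a black round hub 24 mm across whose top is 10 mm above the underside; bore 14 mm. About 60 g. On the stack its underside rests on the top disc's hub. Origin: centre of underside; z up.
- clamp_knob: The slip-on clamp knob: orange ribbed cylinder 36 mm across, 24 mm high, bore 14 mm right through, no thread, about 120 g. At the start it is parked on the spindle, resting on the head. Set it down on the bench meanwhile. Later its underside rests on the retainer's hub. Origin: centre of its underside; z up the bore.
- selector (a joint): Angle of the push-to-turn selector on the control step, rad, growing clockwise seen from above: 0 at the red mark (off, the start), 1.047 at the green mark (mix, the next position), 2.094 at the yellow mark (pulse). Out, it is locked in its notch (0.06 rad of play; never force it); pushed in 5 to 6 mm it turns freely (it stops at both ends), and it springs out only in a notch.
- selector_push (a joint): How far the selector is pushed in, m: 0 out, 0.006 fully in. The spring takes 3 N to start and 9 N fully in.
- selector_grip (a point): On the selector's vertical axis, on the top face of its round black skirt (48 mm across; 76 mm above the bench when out). On the skirt stands a grip bar 44 mm long, 12 mm wide, 20 mm high; the point's x axis runs along the bar to its white pointer end, z up; it turns and sinks with the selector. Fingers astride the bar can press on the skirt.
- tube_rack: Bystander: white rack 220 x 100 mm of red-capped tubes, 106 mm high, beyond the shaker. Leave alone.
- tip_box: Bystander: blue pipette-tip box 129 x 89 x 67 mm, beyond the shaker. Leave alone.
- amber_bottle: Bystander: amber bottle 72 mm across, 130 mm high, beyond the shaker. Leave alone.
Things that resemble listed ones, but are neither listed nor needed, are in the scene too. Of the things shaped like the clamp_knob, the orange one is meant.

How it is judged:
By the outcome, as a careful person would: the job done as asked, in the order asked, and still so for the second after the job is handed in, with the robot touching nothing.
Of disc_large, disc_medium, disc_small only 2 to 3 are there at a start; the rules pass over those that are not, and their reading is None.
At some moment in a run one of disc_large, disc_medium, disc_small, retainer may be knocked a few centimetres aside while the robot is not near it.
Once in a run the grip may slacken for a moment while it holds something.
It also fails if it takes over 210 s, if anything falls off the work surface, if the arm or the gripper's body presses on something with over 40 N, if the wrist force passes 120 N, or if a joint passes its speed limit or range.

## Working session

There is one attempt and no reset: what is moved stays moved. The work goes in short steps, Python scripts to look and compute and a shell command to move; the robot and the scene stay as the last step left them, time stands still between calls to the robot, and variables do not carry over. Pictures are saved under pics/ and viewed, about 12 in all and at most 16, crops included, and the job is handed in when it is done.

```bash
mkdir -p pics; ls; cat > h.py <<'E'
from workcell import *
import numpy as np, cv2
from scipy.spatial.transform import Rotation as Ro
def snap(name,fn=None,crop=None,s=1):
    c=read_camera(name); im=c["image"]
    np.savez(f'last_{name}.npz',**{k:c[k] for k in("image","K","k1","R","t")})
    if fn: save(im,fn,crop,s)
    return c
def save(im,fn,crop=None,s=1):
    if crop: x0,y0,x1,y1=crop; im=im[y0:y1,x0:x1]
    im=cv2.resize(im,None,fx=s,fy=s,interpolation=cv2.INTER_CUBIC)
    cv2.imwrite('pics/'+fn,im[:,:,::-1])
def load(name): return dict(np.load(f'last_{name}.npz'))
def dist(c): return np.array([float(c["k1"]),0,0,0,0])
def proj(c,X):
    return cv2.projectPoints(np.atleast_2d(np.array(X,float)),cv2.Rodrigues(c["R"])[0],c["t"],c["K"],dist(c))[0][:,0]
def unp(c,uv,z):
    # forward model inverted at fine tolerance
    uv=np.atleast_2d(np.array(uv,float))
    n=cv2.undistortPointsIter(uv[:,None],c["K"],dist(c),None,None,(3,100,1e-10))[:,0]
    d=np.c_[n,np.ones(len(n))]@c["R"]; C=-c["R"].T@c["t"]
    return C+d*((z-C[2])/d[:,2])[:,None]
def tool(target,yaw=None):
    """units of travel from present pose to target TCP; prints"""
    s=get_state(); q=s["orientation"]; r=Ro.from_quat([q[1],q[2],q[3],q[0]])
    d=r.inv().apply(np.array(target)-s["tcp_pos"])/0.04
    return np.round(d,3)
E
python3 - <<'E'
from h import *
a=snap("scene","s0.png",None,1.42); b=snap("top","t0.png",None,1.42)
for c in(a,b): print(c["K"].tolist(),c["k1"],(-c["R"].T@c["t"]).round(3),c["R"].round(2).tolist())
s=get_state();print({k:np.round(v,4).tolist() for k,v in s.items()}); r=Ro.from_quat(np.roll(s["orientation"],-1)); print(r.as_matrix().round(3))
E
```

```text
pics
[[417.7085722133471, 0.0, 278.1777711737653], [0.0, 417.7085722133471, 209.87222777150927], [0.0, 0.0, 1.0]] -0.09368694619751411 [ 1.153 -0.252  0.727] [[0.4, 0.92, -0.02], [0.64, -0.3, -0.71], [-0.66, 0.27, -0.7]]
[[527.3366910606998, 0.0, 280.07439315507185], [0.0, 527.3366910606998, 202.48335899494614], [0.0, 0.0, 1.0]] -0.19865572649472127 [ 0.341 -0.003  1.453] [[0.01, -1.0, 0.01], [-0.98, -0.01, -0.18], [0.18, -0.01, -0.98]]
{'clock': 0.1, 'joint_pos': [1.0554, 0.314, 0.0451, 1.3036, -0.0, 1.4312], 'qvel': [0.0012, -0.0016, 0.0038, -0.0001, 0.0007, 0.0001], 'tau': [0.0023, -48.1724, 29.9245, 0.0127, -0.0001, -0.0], 'tcp_pos': [0.2108, 0.5345, 0.2305], 'orientation': [-0.0003, 0.1868, 0.9824, -0.0008], 'wrist_force': [0.2364, -0.1176, -0.5008], 'ft_torque': [-0.0018, -0.0173, -0.005], 'finger_gap': 0.0854}
[[-0.93   0.367 -0.001]
 [ 0.367  0.93  -0.001]
 [ 0.    -0.002 -1.   ]]
```

View pics/s0.png

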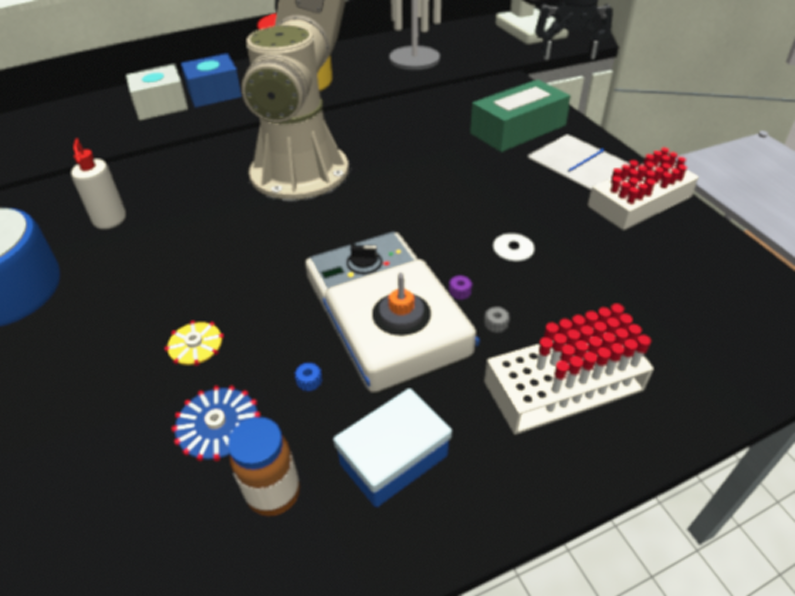

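View pics/t0.png

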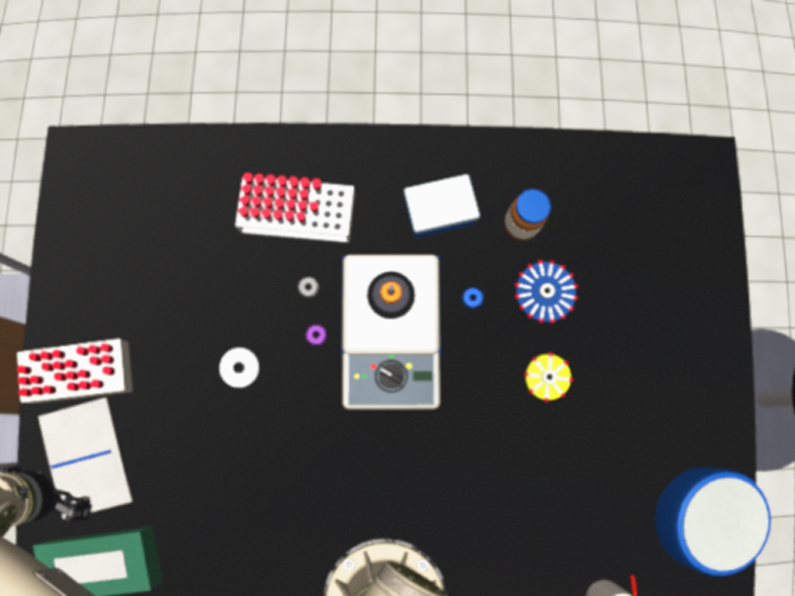

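The scene view shows the shaker in the middle with the orange knob on the spindle. In the top view, at displayed pixels:

- The blue large disc is at (547,290) and the yellow small disc at (549,377). I see no green disc.
- A white plate is at (239,367). It may be the retainer, but I can't tell which way up it is.
- The rings at (308,287) grey, (316,334) purple and (473,297) blue are decoys.

Next I'll take enlarged crops and measure.

```bash
python3 - <<'E'
from h import *
a=load("scene"); b=load("top")
def cr(c,u,v,w,h,s): 
    im=c["image"][v-h//2:v+h//2,u-w//2:u+w//2]; return cv2.resize(im,(w*s,h*s),interpolation=cv2.INTER_CUBIC)
p=[cr(a,362,173,50,50,8),cr(b,168,259,50,50,8)]   # retainer
q=[cr(a,280,205,100,75,4),cr(b,275,235,100,75,4)]
im=np.vstack([np.hstack([x for x in p])[:300+0],np.hstack(q)])
im=np.vstack([cv2.resize(np.hstack(p)[60:360],(800,300)),np.hstack(q)])
save(im,"c1.png")
f=1/1.42
for n,u,z in [("large",(547,290),.017),("small",(549,377),.017),("ret",(239,367),.004),("knob",(391,291),.113),("sel",(390,376),.096),("purple",(316,334),.024),("grey",(308,287),.024),("blue",(473,297),.024),("L",(343,408),.06),("R",(439,408),.06),("RL",(344,256),.075),("RR",(438,256),.075)]:
    print(n,unp(b,np.array(u)*f,z)[0].round(4))
for n,u,z in [("large",(214,418),.017),("small",(193,340),.017),("ret",(514,246),.004),("knob",(401,297),.113),("sel",(364,248),.096)]:
    print(n,unp(a,np.array(u)*f,z)[0].round(4))
E
```

```text
large [ 0.5998 -0.313   0.017 ]
small [ 0.4289 -0.3138  0.017 ]
ret [0.4413 0.2877 0.004 ]
knob [ 0.5765 -0.0058  0.113 ]
sel [ 0.4235 -0.0061  0.096 ]
purple [0.5062 0.1369 0.024 ]
grey [0.5977 0.1553 0.024 ]
blue [ 0.5826 -0.1654  0.024 ]
L [0.3652 0.0798 0.06  ]
R [ 0.3675 -0.0976  0.06  ]
RL [0.6489 0.0836 0.075 ]
RR [ 0.6516 -0.0937  0.075 ]
large [ 0.6033 -0.3105  0.017 ]
small [ 0.4385 -0.3114  0.017 ]
ret [0.4418 0.2927 0.004 ]
knob [ 0.5794 -0.0033  0.113 ]
sel [ 0.4316 -0.0047  0.096 ]
```

View pics/c1.png

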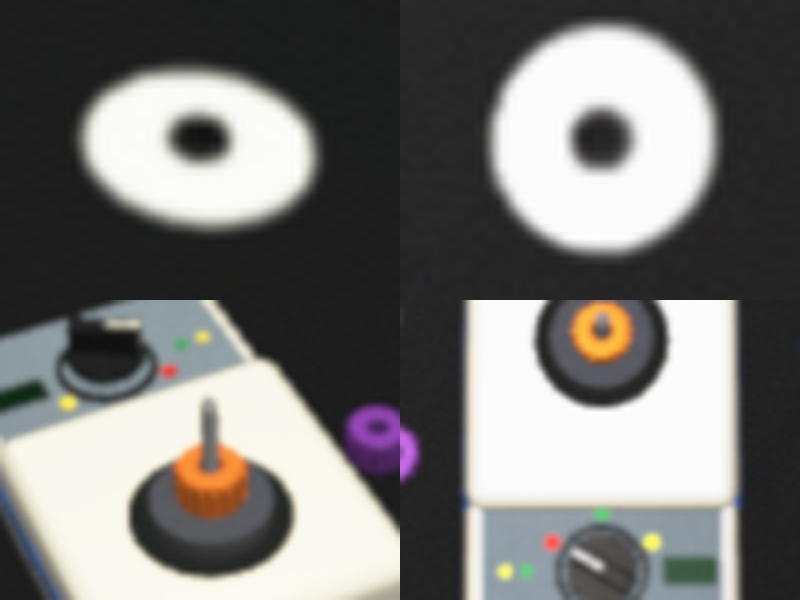

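```bash
python3 - <<'E'
from h import *
for n,u,v in (("scene",362,173),("top",168,259)):
    c=load(n); im=c["image"].astype(float).mean(2)
    p=im[v-24:v+24,u-24:u+24]; bg=np.median(p[:5]); w=np.percentile(p,97); f=np.clip((p-bg)/(w-bg),0,1)
    m=(f>.5).astype(np.uint8); cn,_=cv2.findContours(m,cv2.RETR_EXTERNAL,cv2.CHAIN_APPROX_NONE); cn=max(cn,key=cv2.contourArea)
    o=np.zeros_like(m); cv2.drawContours(o,[cn],-1,1,-1); inn=cv2.erode(o,np.ones((3,3)),iterations=3)
    h=(1-f)*inn; yy,xx=np.mgrid[:48,:48]
    g=lambda a:np.array([(xx*a).sum(),(yy*a).sum()])/a.sum()
    P=g(o.astype(float))+[u-24,v-24];H=g(h)+[u-24,v-24]
    print(n,"area ratio",h.sum()/o.sum(),"plate",P,"hole",H, f[18:32,18:32].min())
    # predictions
    t=np.linspace(0,6.283,60)
    def ring(ctr,d,z): return proj(c,np.c_[ctr[0]+d/2*np.cos(t),ctr[1]+d/2*np.sin(t),0*t+z]).astype(np.float32)
    for lab,zp,d,zs in(("up",.004,.024,(.004,.010)),("down",.010,.014,(.010,))):
        ctr=unp(c,P,zp)[0]; A=cv2.contourArea(ring(ctr,.076,zp)); pts=np.vstack([ring(ctr,d,z) for z in zs]); hh=cv2.convexHull(pts); M=cv2.moments(hh)
        print(lab,ctr.round(4),"plate area",A,o.sum(),"ratio",M["m00"]/A,"offset",np.array([M["m10"],M["m01"]])/M["m00"]-P,"obs",H-P)
E
```

```text
scene area ratio 0.08356151975641533 plate [361.34802784 173.63341067] hole [361.46881514 172.3274827 ] 0.0
up [0.4425 0.2902 0.004 ] plate area 396.46635963465087 431 ratio 0.13923766279487776 offset [ 0.133625   -0.83994018] obs [ 0.1207873  -1.30592797]
down [0.4484 0.2857 0.01  ] plate area 403.134340895107 431 ratio 0.033909141155422054 offset [0.00102701 0.00759124] obs [ 0.1207873  -1.30592797]
top area ratio 0.07118990185192275 plate [167.90081301 258.40162602] hole [167.68546739 258.41342465] 0.0
up [0.4414 0.2889 0.004 ] plate area 582.6073198467493 615 ratio 0.10695156249498629 offset [-0.21877693 -0.07990695] obs [-0.21534562  0.01179863]
down [0.441  0.2877 0.01  ] plate area 587.4610145206098 615 ratio 0.03394260855887208 offset [0.00141307 0.00134043] obs [-0.21534562  0.01179863]
```

The dark centre is offset in both views by what a 10 mm high hub would give, so the retainer lies hub up at about (0.442, 0.289). I'll set out toward the knob.

```bash
M='{"travel":[[-0.8,-0.54,0],[-1.6,-1.08,0],[-2.4,-1.62,0],[-3.2,-2.16,0],[-4,-2.7,0]],"turn":[0,0,0,0,0]}'
python3 -m crank '{"travel":[[-0.8,-0.54,0],[-1.6,-1.08,0],[-2.4,-1.62,0],[-3.2,-2.16,0],[-4,-2.7,0]],"turn":[0,0,0,0,0]}'
python3 -m crank '{"travel":[[-0.8,-0.54,0],[-1.6,-1.08,0],[-2.4,-1.62,0],[-3.2,-2.16,0],[-4,-2.7,0]],"turn":[0,0,0,0,0]}'
python3 -m crank '{"travel":[[0,0,0],[0,0,0],[0,0,0]],"turn":[-0.12,-0.24,-0.376]}'
cat >> h.py <<'E'
def blob(c,f,zs,lo=40):
    im=c["image"].astype(int); m=f(im[...,0],im[...,1],im[...,2]).astype(np.uint8)
    n,l,st,ce=cv2.connectedComponentsWithStats(m)
    return [(ce[i].round(1),int(st[i][4]),st[i][:4].tolist(),unp(c,ce[i],zs)[0].round(4)) for i in range(1,n) if st[i][4]>=lo]
ORANGE=lambda r,g,b:(r>200)&(g<190)&(g>80)&(b<110)
BLUE=lambda r,g,b:(b>110)&(r<90)
YEL=lambda r,g,b:(r>190)&(g>180)&(b<110)
GRN=lambda r,g,b:(g>r+40)&(g>b+40)
E
python3 - <<'E'
from h import *
s=get_state();print(s["tcp_pos"],s["clock"],s["joint_pos"].round(3) if hasattr(s["joint_pos"],"round") else s["joint_pos"])
b=load("top");a=load("scene")
for n,f,z in(("or",ORANGE,.113),("blue",BLUE,.008),("yel",YEL,.008),("grn",GRN,.008)):
    for c,k in((b,"top"),(a,"scene")): print(n,k,*blob(c,f,z),sep="\n  ")
E
```

```text
clock: 0.52
tcp_pos: [0.3205, 0.3741, 0.2309]
orientation: [-0.0, 0.186, 0.982, -0.0]
wrist_force: [1.6, 0.1, 0.2]
finger_gap: 0.0854
clock: 0.93
tcp_pos: [0.4299, 0.2147, 0.2311]
orientation: [-0.0, 0.187, 0.982, -0.0]
wrist_force: [0.6, -0.4, 0.5]
finger_gap: 0.0853
clock: 1.18
tcp_pos: [0.4298, 0.2153, 0.2308]
orientation: [-0.001, 0.004, 1.0, -0.0]
wrist_force: [-1.3, 0.0, 0.4]
finger_gap: 0.0854
[0.42976157 0.21532325 0.23081037] 1.1833 [ 0.297  0.132 -0.187  1.253  0.     0.305]
or
  top
  (array([275. , 205.1]), 121, [268, 199, 15, 14], array([ 0.5762, -0.005 ,  0.113 ]))
or
  scene
  (array([282.3, 209.7]), 114, [274, 204, 17, 11], array([ 0.5809, -0.0043,  0.113 ]))
blue
  top
  (array([375.2, 144.6]), 464, [363, 133, 25, 24], array([ 0.775 , -0.2907,  0.008 ]))
  (array([383.4, 203.7]), 514, [364, 184, 42, 41], array([ 0.6028, -0.3099,  0.008 ]))
  (array([332.5, 209.1]), 158, [326, 202, 14, 15], array([ 0.5854, -0.1656,  0.008 ]))
  (array([494.8, 365.8]), 636, [475, 332, 61, 74], array([ 0.1449, -0.6278,  0.008 ]))
blue
  scene
  (array([146.2,  47.1]), 386, [128, 38, 38,
[... 838 characters left out ...]
2, 268.7]), 45, [371, 265, 10, 9], array([ 0.4205, -0.2807,  0.008 ]))
  (array([396.4, 271. ]), 44, [392, 268, 9, 8], array([ 0.4141, -0.343 ,  0.008 ]))
  (array([380.3, 275.7]), 48, [376, 270, 8, 11], array([ 0.4011, -0.2975,  0.008 ]))
  (array([389.5, 276.9]), 46, [386, 271, 9, 10], array([ 0.3979, -0.3234,  0.008 ]))
yel
  scene
  (array([150. , 241.5]), 49, [142, 238, 13, 8], array([ 0.4498, -0.2827,  0.008 ]))
  (array([122.9, 247.8]), 46, [119, 244, 11, 9], array([ 0.4427, -0.345 ,  0.008 ]))
  (array([131.6, 251.8]), 57, [126, 245, 11, 11], array([ 0.4631, -0.3282,  0.008 ]))
  (array([142.9, 248.8]), 59, [139, 244, 11, 10], array([ 0.4651, -0.3023,  0.008 ]))
grn
  top
grn
  scene
```

Measured so far: large disc (0.603,-0.310), small disc (0.431,-0.314), knob (0.577,-0.005), and no green disc in either view. I'll move above the knob and look from close by.

```bash

python3 -m crank '{"travel":[[-0.6,-0.9,0],[-1.2,-1.8,0],[-1.8,-2.7,0],[-2.4,-3.6,0],[-3,-4.5,0]],"turn":[0,0,0,0,0]}'
python3 -m crank '{"travel":[[-0.68,-1.01,0],[-0.68,-1.01,0.9],[-0.68,-1.01,1.6],[-0.68,-1.01,1.6],[-0.68,-1.01,1.6]],"turn":[0,0,0,0,0]}' 70
python3 - <<'E'
from h import *
s=get_state();print(s["tcp_pos"],tool([.577,-.005,.093]))
a=snap("scene");b=snap("top")
x=cv2.resize(a["image"][145:245,230:330],(400,400),interpolation=cv2.INTER_CUBIC); y=cv2.resize(b["image"][155:255,225:325],(400,400),interpolation=cv2.INTER_CUBIC)
save(np.hstack([x,y]),"k1.png")
E
```

```text
clock: 1.6
tcp_pos: [0.5436, 0.0403, 0.231]
orientation: [-0.0, 0.005, 1.0, 0.0]
wrist_force: [1.5, 0.7, 0.9]
finger_gap: 0.0855
clock: 2.02
tcp_pos: [0.568, 0.0013, 0.1656]
orientation: [-0.003, 0.006, 1.0, 0.0]
wrist_force: [0.8, -0.1, 0.1]
finger_gap: 0.0701
[0.56801154 0.00132794 0.16559638] [-0.236 -0.157  1.814]
```

View pics/k1.png

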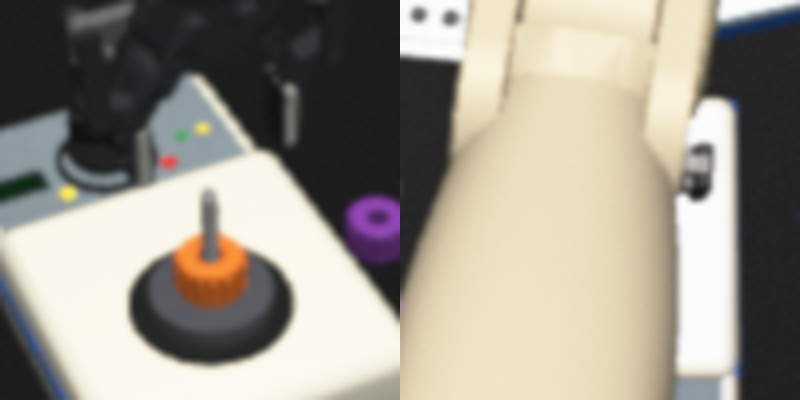

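The crop shows the orange knob at (209,265) with the pads above it, tips at about (145,185) and (290,145). The top view is blocked by the arm. I'll check the pad midpoint against the projected TCP.

```bash
python3 - <<'E'
from h import *
a=load("scene");s=get_state()
p=s["tcp_pos"]; print(proj(a,[p,p+[0,0,.006],p+[0,0,.01],p+[0,.035,.008],p-[0,.035,-.008]]).round(1), [(x-[230,145])*4 for x in proj(a,[p+[0,.035,.008],p+[0,-.035,.008]])])
# spindle tip: picture crop (208,190); tip at z .160
print(unp(a,[230+208/4,145+190/4],.160), proj(a,[[.577,-.005,.160],[.577,-.005,.089]]))
# head ellipse
E
```

```text
[[282.5 185.9]
 [282.4 183.7]
 [282.4 182.2]
 [298.1 178.1]
 [266.3 187.8]] [array([272.48779807, 132.519063  ]), array([145.30589574, 171.20761555])]
[[ 0.5791802  -0.00345012  0.16      ]] [[280.85953901 192.06042954]
 [281.36855689 216.6689548 ]]
```

```bash

python3 -m crank '{"travel":[[-0.25,-0.13,0],[-0.25,-0.13,0.6],[-0.25,-0.13,1.2],[-0.25,-0.13,1.75],[-0.25,-0.13,1.75]],"turn":[0,0,0,0,0]}' 70
python3 -m crank '{"travel":[[0,0,0],[0,0,0],[0,0,0],[0,0,0],[0,0,0]],"turn":[0,0,0,0,0]}' 20 60
python3 -m crank '{"travel":[[0,0,0],[0,0,0],[0,0,0],[0,0,0],[0,0,0]],"turn":[0,0,0,0,0]}'
python3 -c "
from h import *
s=get_state();print(s['tcp_pos'],s['wrist_force'],s['finger_gap'],tool([.578,-.004,.093]))"
```

```text
clock: 2.53
tcp_pos: [0.5782, -0.0031, 0.0955]
orientation: [-0.002, 0.005, 1.0, 0.0]
wrist_force: [-0.4, -0.2, -0.7]
finger_gap: 0.0701
clock: 2.95
tcp_pos: [0.5817, -0.0039, 0.1005]
orientation: [0.002, 0.005, 1.0, -0.0]
wrist_force: [-0.9, 1.6, 6.3]
finger_gap: 0.0347
clock: 3.37
tcp_pos: [0.5817, -0.0038, 0.1005]
orientation: [0.003, 0.005, 1.0, 0.0]
wrist_force: [-1.2, 1.5, 5.7]
finger_gap: 0.0349
[ 0.58168813 -0.00383853  0.10053674] [-1.15614333  1.5094757   5.73972304] 0.034891449467286985 [ 0.093 -0.005  0.188]
```

```bash

python3 -m crank '{"travel":[[0,0,-0.12],[0,0,-0.25],[0,0,-0.4],[0,0,-0.5],[0,0,-0.5]],"turn":[0,0,0,0,0]}'
python3 - <<'E'
from h import *
a=snap("scene");save(a["image"],"k2.png",(230,130,330,230),5)
s=get_state();print(s['tcp_pos'],s['wrist_force'],s['finger_gap'])
print(blob(a,ORANGE,.113,20))
E
```

```text
clock: 3.78
tcp_pos: [0.5808, -0.0042, 0.1188]
orientation: [0.001, 0.005, 1.0, -0.0]
wrist_force: [0.6, 0.4, -1.5]
finger_gap: 0.0346
[ 0.58040074 -0.00415964  0.1181336 ] [ 0.48602443  1.16273691 -0.33961313] 0.03469767605122466
[(array([283.1, 203.5]), 91, [277, 198, 13, 11], array([0.5644, 0.0051, 0.113 ]))]
```

View pics/k2.png

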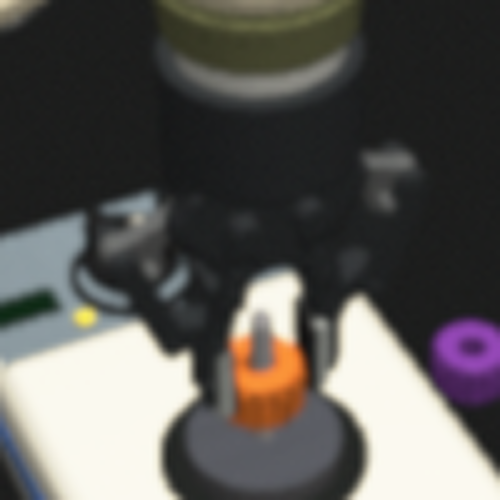

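The knob is in the jaws, at crop (268,370), and clear of the head. I'll lift it off the spindle and park it on the bench at (0.37,-0.17).

```bash

python3 -m crank '{"travel":[[0,0,-0.7],[0,0,-1.5],[0,0,-2.3],[0,0,-3],[0,0,-3]],"turn":[0,0,0,0,0]}'
python3 -m crank '{"travel":[[0.7,-0.55,0],[1.4,-1.1,0],[2.1,-1.65,0],[2.8,-2.2,0],[3.5,-2.75,0]],"turn":[0,0,0,0,0]}'
python3 -m crank '{"travel":[[0.6,-0.5,0],[1.2,-1,0],[1.78,-1.4,0],[1.78,-1.4,0],[1.78,-1.4,0]],"turn":[0,0,0,0,0]}'
python3 -m crank '{"travel":[[0,0,0.9],[0,0,1.8],[0,0,2.7],[0,0,3.6],[0,0,4.5]],"turn":[0,0,0,0,0]}'
python3 -c "
from h import *
s=get_state();print(s['tcp_pos'],s['wrist_force'],s['finger_gap'],tool([.37,-.17,.013]))"
```

```text
clock: 4.25
tcp_pos: [0.5826, -0.0044, 0.2435]
orientation: [0.005, 0.005, 1.0, -0.001]
wrist_force: [1.6, -0.3, -0.4]
finger_gap: 0.0346
clock: 4.67
tcp_pos: [0.4369, -0.1129, 0.2363]
orientation: [-0.001, 0.005, 1.0, 0.0]
wrist_force: [0.5, -1.2, -0.8]
finger_gap: 0.0343
clock: 5.08
tcp_pos: [0.3657, -0.1683, 0.2368]
orientation: [-0.0, 0.007, 1.0, 0.0]
wrist_force: [0.7, 0.2, -1.0]
finger_gap: 0.0347
clock: 5.5
tcp_pos: [0.3675, -0.167, 0.0556]
orientation: [0.0, 0.005, 1.0, -0.0]
wrist_force: [0.9, -0.2, -1.4]
finger_gap: 0.0342
[ 0.36749582 -0.16698468  0.0555914 ] [ 0.89664958 -0.17878621 -1.42224679] 0.03422247619785538 [-0.062 -0.075  1.065]
```

```bash

python3 -m crank '{"travel":[[0,0,0.4],[0,0,0.8],[0,0,1.0],[0,0,1.05],[0,0,1.1]],"turn":[0,0,0,0,0]}'
python3 -m crank '{"travel":[[0,0,0.02],[0,0,0.03],[0,0,0.03]],"turn":[0,0,0]}'
```

```text
clock: 5.92
tcp_pos: [0.3673, -0.1674, 0.0131]
orientation: [-0.0, 0.005, 1.0, 0.0]
wrist_force: [-0.1, 0.1, -0.2]
finger_gap: 0.0343
clock: 6.17
tcp_pos: [0.3676, -0.1682, 0.0128]
orientation: [0.001, 0.005, 1.0, -0.0]
wrist_force: [-0.7, -0.2, -1.0]
finger_gap: 0.0339
```

```bash

python3 -m crank '{"travel":[[0,0,0.03],[0,0,0.06],[0,0,0.06],[0,0,0.06]],"turn":[0,0,0,0]}'
python3 -m crank '{"travel":[[0,0,0.02],[0,0,0.04],[0,0,0.04],[0,0,0.04]],"turn":[0,0,0,0]}'
```

```text
clock: 6.5
tcp_pos: [0.3676, -0.1683, 0.0114]
orientation: [0.001, 0.005, 1.0, -0.001]
wrist_force: [-3.5, 1.9, 16.3]
finger_gap: 0.0344
clock: 6.83
tcp_pos: [0.3676, -0.1683, 0.0113]
orientation: [0.001, 0.005, 1.0, -0.001]
wrist_force: [-7.7, 5.5, 36.1]
finger_gap: 0.0342
```

```bash

python3 -m crank '{"travel":[[0,0,-0.06],[0,0,-0.06],[0,0,-0.06],[0,0,-0.06],[0,0,-0.06]],"turn":[0,0,0,0,0]}' 70
python3 -m crank '{"travel":[[0,0,-0.5],[0,0,-1.3],[0,0,-2.1],[0,0,-3],[0,0,-3]],"turn":[0,0,0,0,0]}'
python3 -m crank '{"travel":[[-0.8,-0.48,0],[-1.6,-0.97,0],[-2.4,-1.45,0],[-3.2,-1.94,0],[-4,-2.42,0]],"turn":[0,0,0,0,0]}' 60
python3 -m crank '{"travel":[[-0.8,-0.48,0],[-1.6,-0.97,0],[-1.88,-1.13,0],[-1.88,-1.13,0],[-1.88,-1.13,0]],"turn":[0,0,0,0,0]}'
python3 - <<'E'
from h import *
a=snap("scene");b=snap("top")
s=get_state();print(s['tcp_pos'],s['wrist_force'],s['finger_gap'],tool([.603,-.310,.011]))
print(blob(a,ORANGE,.024,20),blob(b,ORANGE,.024,20),[(x[0],x[3]) for x in blob(a,BLUE,.008,100)])
x=cv2.resize(a["image"][230:330,105:205],(400,400),interpolation=cv2.INTER_CUBIC); y=cv2.resize(b["image"][150:250,330:430],(400,400),interpolation=cv2.INTER_CUBIC)
save(np.hstack([x,y]),"l1.png")
E
```

```text
clock: 7.25
tcp_pos: [0.3668, -0.1677, 0.0102]
orientation: [-0.0, 0.005, 1.0, 0.0]
wrist_force: [0.1, 0.2, -0.0]
finger_gap: 0.0702
clock: 7.67
tcp_pos: [0.37, -0.17, 0.136]
orientation: [0.004, 0.005, 1.0, -0.003]
wrist_force: [1.6, -0.5, -0.3]
finger_gap: 0.0696
clock: 8.08
tcp_pos: [0.527, -0.267, 0.1295]
orientation: [-0.0, 0.005, 1.0, 0.0]
wrist_force: [-1.3, 0.1, 0.9]
finger_gap: 0.0602
clock: 8.5
tcp_pos: [0.6002, -0.3121, 0.1285]
orientation: [-0.001, 0.005, 1.0, 0.001]
wrist_force: [-0.3, 0.1, -0.2]
finger_gap: 0.0602
[ 0.59927047 -0.31135259  0.12959025] [-0.93338655  0.26484336 -0.51164831] 0.059756088014915394 [-0.099  0.03   2.965]
[(array([187.2, 199.4]), 101, [181, 195, 14, 10], array([ 0.3649, -0.168 ,  0.024 ]))] [] [(array([142.9,  47.5]), array([-0.6745, -0.0984,  0.008 ])), (array([ 11.8, 174.4]), array([ 0.024 , -0.6072,  0.008 ])), (array([216.6, 263.8]), array([ 0.5763, -0.1607,  0.008 ])), (array([165.7, 304.5]), array([ 0.6332, -0.288 ,  0.008 ])), (array([288.4, 330.2]), array([ 0.7868, -0.0852,  0.008 ]))]
```

View pics/l1.png

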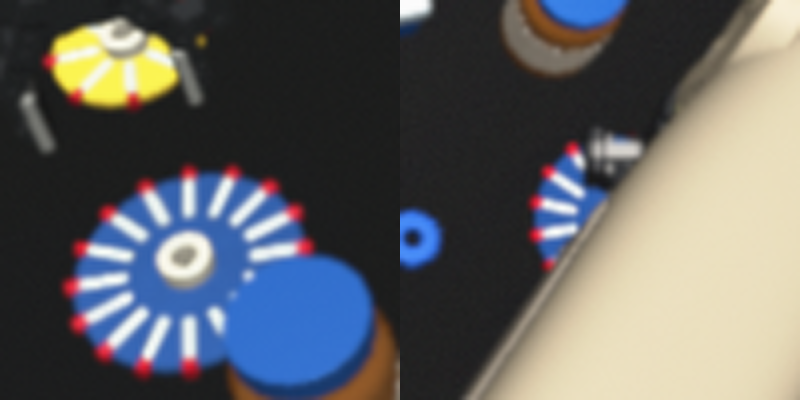

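```bash
python3 -c "
from h import *
a=load('scene');print(unp(a,[151.75,294],.017),tool([.602,-.311,.012]))"
python3 -m crank '{"travel":[[-0.06,0.01,0.6],[-0.06,0.01,1.3],[-0.06,0.01,2.1],[-0.06,0.01,2.6],[-0.06,0.01,2.6]],"turn":[0,0,0,0,0]}' 52
python3 -m crank '{"travel":[[0,0,0.15],[0,0,0.3],[0,0,0.34],[0,0,0.34]],"turn":[0,0,0,0]}'
python3 -c "
from h import *
print(tool([.602,-.311,.012]))"
python3 -m crank '{"travel":[[0,0,0],[0,0,0],[0,0,0],[0,0,0],[0,0,0]],"turn":[0,0,0,0,0]}' 10 70
python3 -m crank '{"travel":[[0,0,0],[0,0,0],[0,0,0]],"turn":[0,0,0]}'
```

```text
[[ 0.60327885 -0.30835103  0.017     ]] [-0.074  0.005  2.94 ]
clock: 9.02
tcp_pos: [0.5984, -0.3088, 0.0216]
orientation: [-0.004, 0.005, 1.0, 0.003]
wrist_force: [-2.1, 0.3, -0.4]
finger_gap: 0.052
clock: 9.35
tcp_pos: [0.6034, -0.3122, 0.014]
orientation: [0.001, 0.005, 1.0, -0.0]
wrist_force: [0.1, 0.3, -0.3]
finger_gap: 0.0523
[0.035 0.029 0.049]
clock: 9.77
tcp_pos: [0.6036, -0.3122, 0.0146]
orientation: [0.001, 0.005, 1.0, -0.0]
wrist_force: [-2.0, 1.6, 5.7]
finger_gap: 0.0224
clock: 10.02
tcp_pos: [0.6036, -0.3122, 0.0146]
orientation: [0.001, 0.005, 1.0, -0.0]
wrist_force: [-1.2, 0.8, 5.4]
finger_gap: 0.0226
```

```bash

python3 -m crank '{"travel":[[0,0,0],[0,0,0],[0,0,0],[0,0,0]],"turn":[0,0,0,0]}' 38
python3 -m crank '{"travel":[[0,0,0.05],[0,0,0.1],[0,0,0.1],[0,0,0.1]],"turn":[0,0,0,0]}'
python3 -m crank '{"travel":[[0,0,0.05],[0,0,0.1],[0,0,0.1],[0,0,0.1]],"turn":[0,0,0,0]}'
python3 - <<'E'
from h import *
a=snap("scene");save(a["image"],"l2.png",(105,240,205,340),5)
E
```

```text
clock: 10.35
tcp_pos: [0.6029, -0.3119, 0.0128]
orientation: [-0.0, 0.005, 1.0, 0.0]
wrist_force: [0.2, 0.3, -0.3]
finger_gap: 0.0383
clock: 10.68
tcp_pos: [0.6027, -0.3118, 0.0084]
orientation: [-0.0, 0.005, 1.0, 0.0]
wrist_force: [0.0, 0.4, 0.1]
finger_gap: 0.0383
clock: 11.02
tcp_pos: [0.6032, -0.3121, 0.0068]
orientation: [0.001, 0.005, 1.0, -0.0]
wrist_force: [-3.6, 1.2, 10.4]
finger_gap: 0.0379
```

View pics/l2.png

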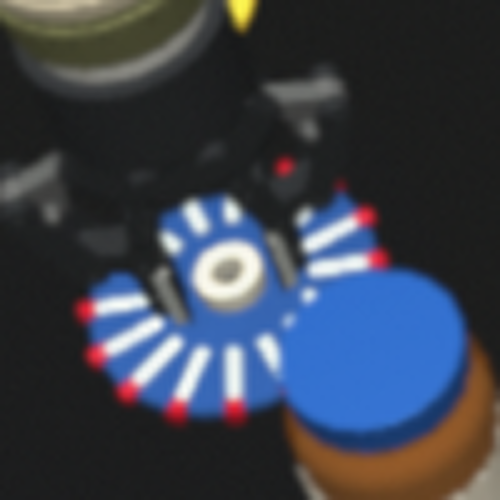

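The fingers stand astride the hub, which is at crop (230,270). The tips touched the plate with the TCP at 0.007. I'll back off about 1 mm and close.

```bash

python3 -m crank '{"travel":[[0,0,-0.1],[0,0,-0.1],[0,0,-0.1]],"turn":[0,0,0]}'
python3 -m crank '{"travel":[[0,0,0],[0,0,0],[0,0,0],[0,0,0],[0,0,0]],"turn":[0,0,0,0,0]}' 10 80
python3 -m crank '{"travel":[[0,0,-0.1],[0,0,-0.2],[0,0,-0.3],[0,0,-0.4],[0,0,-0.4]],"turn":[0,0,0,0,0]}'
```

```text
clock: 11.32
tcp_pos: [0.6031, -0.312, 0.009]
orientation: [0.0, 0.005, 1.0, -0.0]
wrist_force: [-0.1, 0.2, -0.3]
finger_gap: 0.0379
clock: 11.73
tcp_pos: [0.6029, -0.312, 0.0092]
orientation: [0.0, 0.005, 1.0, -0.0]
wrist_force: [-1.2, 0.3, 5.7]
finger_gap: 0.0241
clock: 12.15
tcp_pos: [0.6034, -0.3122, 0.0258]
orientation: [0.001, 0.005, 1.0, -0.0]
wrist_force: [0.8, 0.3, -1.3]
finger_gap: 0.0248
```

```bash

python3 -m crank '{"travel":[[0,0,-0.6],[0,0,-1.4],[0,0,-2.2],[0,0,-3.0],[0,0,-3.8]],"turn":[0,0,0,0,0]}'
python3 -m crank '{"travel":[[0,0,-0.6],[0,0,-1.2],[0,0,-1.7],[0,0,-1.7],[0,0,-1.7]],"turn":[0,0,0,0,0]}'
python3 - <<'E'
from h import *
a=snap("scene");b=snap("top");s=get_state();p=s["tcp_pos"];print(p,s["finger_gap"])
u,v=proj(a,[p])[0].astype(int);u2,v2=proj(b,[p])[0].astype(int);print(u,v,u2,v2)
u=max(u,50);x=cv2.resize(a["image"][v-50:v+50,u-50:u+50],(400,400)); y=cv2.resize(b["image"][v2-50:v2+50,u2-50:u2+50],(400,400))
save(np.hstack([x,y]),"l3.png")
E
```

```text
clock: 12.57
tcp_pos: [0.6027, -0.3117, 0.1782]
orientation: [-0.0, 0.005, 1.0, 0.0]
wrist_force: [0.4, -0.3, -1.2]
finger_gap: 0.0246
clock: 12.98
tcp_pos: [0.6036, -0.3123, 0.246]
orientation: [0.001, 0.005, 1.0, -0.001]
wrist_force: [-0.4, 0.1, -1.0]
finger_gap: 0.0242
[ 0.60245922 -0.31160369  0.24324074] 0.024576892567703526
117 216 404 186
```

View pics/l3.png

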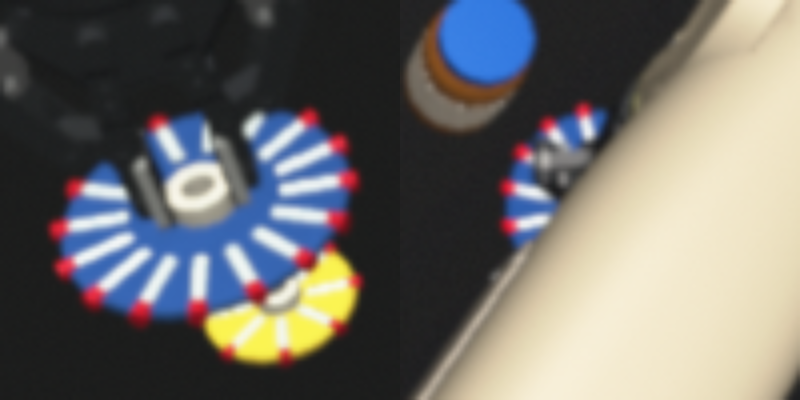

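The disc is held level with its hub top at crop (199,187). I'll work out the hub-to-TCP offset and carry it to the spindle.

```bash
python3 - <<'E'
from h import *
a=load("scene");s=get_state();p=s["tcp_pos"]
h=unp(a,[67+199/4,166+187/4],p[2]-.0092+.017)[0];print("hub",h,h-p)
print(tool([.579,-.004,.243]))
E
python3 -m crank '{"travel":[[0.06,0.8,0],[0.1,1.6,0],[0.15,2.4,0],[0.2,3.2,0],[0.25,4,0]],"turn":[0,0,0,0,0]}'
python3 -m crank '{"travel":[[0.06,0.8,0],[0.12,1.6,0],[0.18,2.4,0],[0.24,3.1,0],[0.3,3.6,0]],"turn":[0,0,0,0,0]}'
python3 -m crank '{"travel":[[0,0,0],[0,0,0],[0,0,0]],"turn":[0,0,0]}'
python3 - <<'E'
from h import *
a=snap("scene");s=get_state();p=s["tcp_pos"];print(p,s["finger_gap"],tool([.579,-.004,.19]))
save(a["image"],"l4.png",(230,120,330,220),5)
E
```

```text
hub [ 0.60073304 -0.31107873  0.25104074] [-0.00172619  0.00052496  0.0078    ]
[0.669 7.683 0.017]
clock: 13.5
tcp_pos: [0.5933, -0.1501, 0.2424]
orientation: [-0.002, 0.006, 1.0, 0.001]
wrist_force: [0.3, 0.3, -1.0]
finger_gap: 0.0243
clock: 13.92
tcp_pos: [0.5827, -0.005, 0.2428]
orientation: [-0.002, 0.005, 1.0, 0.001]
wrist_force: [0.0, -0.9, -1.3]
finger_gap: 0.0239
clock: 14.17
tcp_pos: [0.5837, -0.0079, 0.2435]
orientation: [-0.001, 0.005, 1.0, -0.0]
wrist_force: [0.4, -0.5, -1.3]
finger_gap: 0.0243
[ 0.58387303 -0.00840098  0.24378761] 0.024384339047955665 [0.121 0.109 1.345]
```

View pics/l4.png

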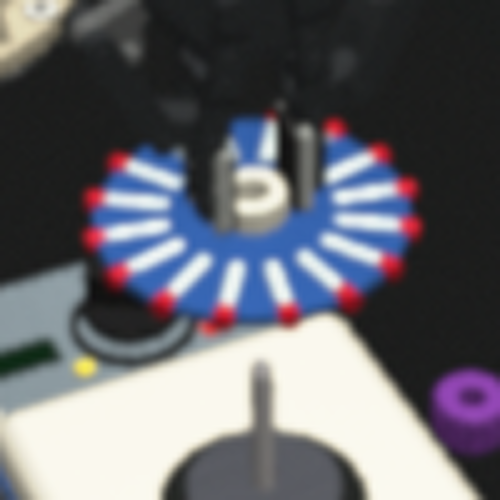

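The spindle tip is at crop (262,363) and the hub mouth at (256,188). I'll compute the correction.

```bash
python3 - <<'E'
from h import *
a=load("scene");s=get_state();p=s["tcp_pos"]
h=unp(a,[230+256/5,120+188/5],p[2]+.0078)[0];t=unp(a,[230+262/5,120+362/5],.160)[0];print(h,t,(t-h)[:2],h-p)
# spindle head outline check
g=a["image"].astype(int)
E
```

```text
[ 0.58304675 -0.00545457  0.25158761] [ 0.5792473  -0.00259512  0.16      ] [-0.00379945  0.00285945] [-0.00082628  0.00294641  0.0078    ]
```

```bash

python3 -m crank '{"travel":[[0.1,0.12,0.3],[0.1,0.12,0.8],[0.1,0.12,1.4],[0.1,0.12,1.7],[0.1,0.12,1.7]],"turn":[0,0,0,0,0]}'
python3 -m crank '{"travel":[[0,0,0.1],[0,0,0.2],[0,0,0.3],[0,0,0.4],[0,0,0.4]],"turn":[0,0,0,0,0]}'
python3 - <<'E'
from h import *
a=snap("scene");s=get_state();p=s["tcp_pos"];print(p,s["wrist_force"],s["finger_gap"])
save(a["image"],"l5.png",(230,130,330,230),4)
E
```

```text
clock: 14.63
tcp_pos: [0.5781, -0.0039, 0.1731]
orientation: [-0.003, 0.006, 1.0, 0.0]
wrist_force: [-0.8, 0.4, -1.9]
finger_gap: 0.0245
clock: 15.05
tcp_pos: [0.5802, -0.0029, 0.1605]
orientation: [-0.0, 0.005, 1.0, 0.0]
wrist_force: [-0.1, -0.3, -1.4]
finger_gap: 0.0244
[ 0.58020362 -0.00288099  0.16082846] [-0.9794201  -1.4271999  -1.34163957] 0.024146116862304112
```

View pics/l5.png

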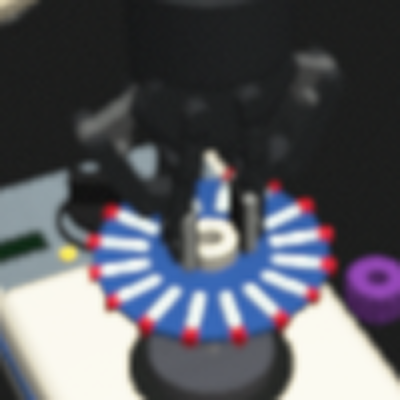

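The disc is on the spindle tip with no contact force. That's 10 pictures viewed. I'll lower it.

```bash

python3 -m crank '{"travel":[[0,0,0.3],[0,0,0.6],[0,0,0.9],[0,0,1.2],[0,0,1.4]],"turn":[0,0,0,0,0]}'
python3 -m crank '{"travel":[[0,0,0.06],[0,0,0.1],[0,0,0.13],[0,0,0.13]],"turn":[0,0,0,0]}'
python3 -c "
from h import *
s=get_state();print(s['tcp_pos'],s['wrist_force'],s['finger_gap'])"
```

```text
clock: 15.52
tcp_pos: [0.58, -0.0027, 0.1042]
orientation: [-0.0, 0.005, 1.0, 0.0]
wrist_force: [0.1, -0.3, -2.1]
finger_gap: 0.0241
clock: 15.85
tcp_pos: [0.5807, -0.0029, 0.1002]
orientation: [0.0, 0.005, 1.0, -0.0]
wrist_force: [-0.2, -0.2, -1.9]
finger_gap: 0.0245
[ 0.58069156 -0.00289086  0.10018597] [-0.18442972 -0.23371296 -1.89827351] 0.024524891334274504
```

```bash

python3 -m crank '{"travel":[[0,0,0.03],[0,0,0.06],[0,0,0.06],[0,0,0.06]],"turn":[0,0,0,0]}'
python3 -m crank '{"travel":[[0,0,0.02],[0,0,0.03],[0,0,0.03],[0,0,0.03]],"turn":[0,0,0,0]}'
```

```text
clock: 16.18
tcp_pos: [0.5809, -0.0029, 0.0982]
orientation: [0.001, 0.005, 1.0, -0.0]
wrist_force: [-0.3, 1.1, 3.3]
finger_gap: 0.0243
clock: 16.52
tcp_pos: [0.5809, -0.0029, 0.0981]
orientation: [0.001, 0.005, 1.0, -0.0]
wrist_force: [-3.6, 0.5, 10.9]
finger_gap: 0.0242
```

```bash

python3 -m crank '{"travel":[[0,0,-0.04],[0,0,-0.04],[0,0,-0.04],[0,0,-0.04]],"turn":[0,0,0,0]}' 50
python3 -m crank '{"travel":[[0,0,-0.4],[0,0,-1],[0,0,-1.8],[0,0,-2.6],[0,0,-2.6]],"turn":[0,0,0,0,0]}'
python3 -m crank '{"travel":[[0.37,-0.8,0],[0.75,-1.6,0],[1.1,-2.4,0],[1.5,-3.2,0],[1.9,-4,0]],"turn":[0,0,0,0,0]}'
python3 -m crank '{"travel":[[0.37,-0.8,0],[0.75,-1.6,0.3],[1.1,-2.4,1],[1.5,-3.2,1.5],[1.85,-3.78,2]],"turn":[0,0,0,0,0]}'
python3 - <<'E'
from h import *
a=snap("scene");b=snap("top");s=get_state();p=s["tcp_pos"];print(p,s["finger_gap"])
x=cv2.resize(a["image"][175:275,215:315],(400,400),interpolation=cv2.INTER_CUBIC)[100:]
y=cv2.resize(a["image"][185:285,95:195],(400,400),interpolation=cv2.INTER_CUBIC)[100:]
x=cv2.resize(a["image"][160:260,230:330],(400,400),interpolation=cv2.INTER_CUBIC)
y=cv2.resize(a["image"][200:300,85:185],(400,400),interpolation=cv2.INTER_CUBIC)
save(np.hstack([x,y]),"m1.png")
im=b["image"];m=(im.min(2)>150).astype(np.uint8);n,l,st,ce=cv2.connectedComponentsWithStats(m)
print([(ce[i].round(1),st[i][4],unp(b,ce[i],.004)[0].round(4)) for i in range(1,n) if 250<st[i][4]<900])
E
```

```text
clock: 16.85
tcp_pos: [0.5801, -0.0028, 0.0973]
orientation: [-0.0, 0.005, 1.0, 0.0]
wrist_force: [0.8, 0.3, 1.0]
finger_gap: 0.0503
clock: 17.27
tcp_pos: [0.5834, -0.0033, 0.2081]
orientation: [0.005, 0.005, 1.0, -0.001]
wrist_force: [1.1, -0.2, -0.1]
finger_gap: 0.0502
clock: 17.68
tcp_pos: [0.5017, -0.1631, 0.2012]
orientation: [-0.0, 0.005, 1.0, 0.0]
wrist_force: [0.8, -0.3, -0.3]
finger_gap: 0.05
clock: 18.1
tcp_pos: [0.426, -0.3147, 0.1207]
orientation: [0.0, 0.006, 1.0, -0.001]
wrist_force: [-0.6, 0.1, 0.5]
finger_gap: 0.0499
[ 0.42314892 -0.3142145   0.11768885] 0.04968114340862985
[(array([  8.9, 206.4]), np.int32(680), array([0.5796, 0.7785, 0.004 ])), (array([167.9, 258.4]), np.int32(570), array([0.4414, 0.2889, 0.004 ])), (array([  5.6, 308.2]), np.int32(414), array([0.2829, 0.7658, 0.004 ]))]
```

View pics/m1.png

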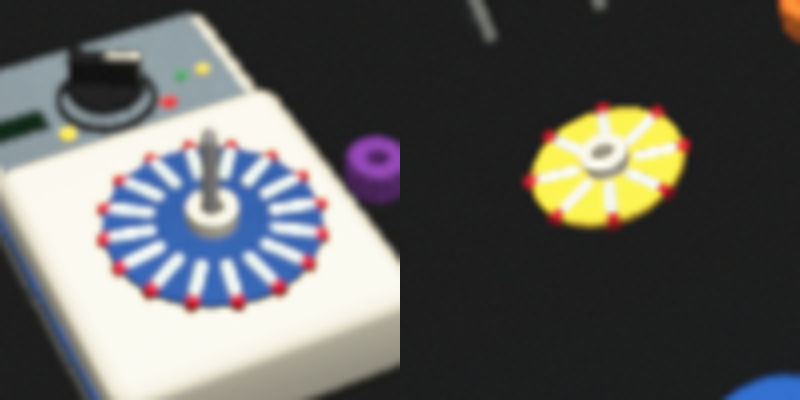

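The large disc is seated on the head with its hub centred on the spindle, at left crop (212,210). The small disc lies at right crop (606,164).

```bash
python3 - <<'E'
from h import *
a=load("scene")
print(unp(a,[135.75,238.25],.017),unp(a,[136.6,241],.004))
i=load("scene")["image"].astype(int);m=((i[...,0]>190)&(i[...,1]>180)&(i[...,2]<130)).astype(np.uint8);m[:,:110]=0;m[:,185:]=0;m[:215]=0
pts=cv2.findNonZero(m);e=cv2.minEnclosingCircle(pts);h=cv2.convexHull(pts);M=cv2.moments(h);c=[M["m10"]/M["m00"],M["m01"]/M["m00"]];print(c,unp(a,c,.007))
print(tool([.432,-.314,.030]))
E
```

```text
[[ 0.43461675 -0.31111721  0.017     ]] [[ 0.4310377 -0.3118842  0.004    ]]
[136.55620787127637, 241.0597956077408] [[ 0.43417662 -0.31176444  0.007     ]]
[-2.320e-01  2.000e-03  2.191e+00]
```

```bash

python3 -m crank '{"travel":[[-0.23,0.05,0.4],[-0.23,0.05,1.0],[-0.23,0.05,1.7],[-0.23,0.05,2.2],[-0.23,0.05,2.2]],"turn":[0,0,0,0,0]}'
python3 -m crank '{"travel":[[0,0,0],[0,0,0.2],[0,0,0.35],[0,0,0.35],[0,0,0.35]],"turn":[0,0,0,0,0]}' 42
python3 -c "
from h import *
s=get_state();print(s['tcp_pos'],s['wrist_force'],s['finger_gap'],tool([.432,-.312,.009]))"
```

```text
clock: 18.62
tcp_pos: [0.4341, -0.3077, 0.0298]
orientation: [-0.003, 0.005, 1.0, 0.003]
wrist_force: [-1.5, 0.6, -0.2]
finger_gap: 0.05
clock: 19.03
tcp_pos: [0.4364, -0.3106, 0.0201]
orientation: [0.0, 0.005, 1.0, -0.0]
wrist_force: [-0.4, 0.7, -0.2]
finger_gap: 0.042
[ 0.43636528 -0.31060053  0.02008209] [-0.3539822   0.66317946 -0.20909335] 0.04201503208790145 [ 0.109 -0.036  0.277]
```

```bash

python3 -m crank '{"travel":[[0.1,-0.04,0],[0.1,-0.04,0.1],[0.1,-0.04,0.2],[0.1,-0.04,0.28],[0.1,-0.04,0.28]],"turn":[0,0,0,0,0]}'
python3 -m crank '{"travel":[[0,0,0],[0,0,0],[0,0,0],[0,0,0],[0,0,0]],"turn":[0,0,0,0,0]}' 10 80
python3 -m crank '{"travel":[[0,0,0],[0,0,0],[0,0,0]],"turn":[0,0,0]}'
```

```text
clock: 19.45
tcp_pos: [0.4316, -0.3116, 0.0076]
orientation: [-0.0, 0.006, 1.0, 0.001]
wrist_force: [0.3, 0.2, -0.3]
finger_gap: 0.0423
clock: 19.87
tcp_pos: [0.4321, -0.3121, 0.0087]
orientation: [0.0, 0.005, 1.0, -0.0]
wrist_force: [-0.5, 0.3, 3.7]
finger_gap: 0.0239
clock: 20.12
tcp_pos: [0.4321, -0.312, 0.0087]
orientation: [0.0, 0.005, 1.0, -0.0]
wrist_force: [-1.6, 1.3, 5.3]
finger_gap: 0.0244
```

```bash

python3 -m crank '{"travel":[[0,0,-0.4],[0,0,-1.2],[0,0,-2.1],[0,0,-3.0],[0,0,-3.9]],"turn":[0,0,0,0,0]}'
python3 -m crank '{"travel":[[0,0,-0.7],[0,0,-1.4],[0,0,-1.96],[0,0,-1.96],[0,0,-1.96]],"turn":[0,0,0,0,0]}'
python3 -m crank '{"travel":[[-0.37,0.77,0],[-0.74,1.55,0],[-1.1,2.3,0],[-1.48,3.1,0],[-1.85,3.9,0]],"turn":[0,0,0,0,0]}'
python3 -m crank '{"travel":[[-0.37,0.77,0],[-0.74,1.55,0],[-1.1,2.3,0],[-1.48,3.1,0],[-1.84,3.8,0]],"turn":[0,0,0,0,0]}'
python3 -m crank '{"travel":[[0,0,0],[0,0,0],[0,0,0]],"turn":[0,0,0]}'
python3 - <<'E'
from h import *
a=snap("scene");s=get_state();p=s["tcp_pos"];print(p,s["finger_gap"],s["wrist_force"],tool([.5795,-.003,.2]))
save(a["image"],"m2.png",(230,110,330,210),5)
E
```

```text
clock: 20.53
tcp_pos: [0.4319, -0.3117, 0.1654]
orientation: [-0.0, 0.005, 1.0, 0.0]
wrist_force: [0.3, -0.3, -1.2]
finger_gap: 0.0242
clock: 20.95
tcp_pos: [0.4329, -0.3128, 0.2438]
orientation: [0.001, 0.005, 1.0, -0.001]
wrist_force: [-0.2, 0.3, -2.2]
finger_gap: 0.0246
clock: 21.37
tcp_pos: [0.5075, -0.1552, 0.2406]
orientation: [-0.001, 0.006, 1.0, 0.001]
wrist_force: [0.1, -0.9, 0.1]
finger_gap: 0.0244
clock: 21.78
tcp_pos: [0.5827, -0.0034, 0.2405]
orientation: [-0.002, 0.005, 1.0, 0.0]
wrist_force: [-0.1, 0.7, -0.5]
finger_gap: 0.0241
clock: 22.03
tcp_pos: [0.5822, -0.0056, 0.241]
orientation: [-0.002, 0.005, 1.0, 0.0]
wrist_force: [1.3, -0.0, -1.0]
finger_gap: 0.0244
[ 0.58220247 -0.00617986  0.24149549] 0.024312288282819672 [ 0.07290034  0.25204107 -1.34188907] [0.066 0.079 1.038]
```

View pics/m2.png

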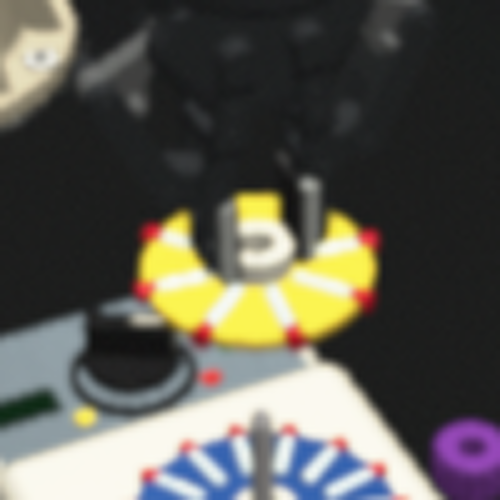

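The disc is held level with its hub mouth at (261,240). The spindle tip is at (262,412).

```bash
python3 - <<'E'
from h import *
a=load("scene");s=get_state();p=s["tcp_pos"]
h=unp(a,[230+261/5,110+240/5],p[2]+.0083)[0];t=unp(a,[230+262/5,110+412/5],.160)[0];print(h,t,(t-h)[:2],h-p)
E
python3 -m crank '{"travel":[[0.06,0.08,0.3],[0.06,0.08,0.8],[0.06,0.08,1.4],[0.06,0.08,1.65],[0.06,0.08,1.65]],"turn":[0,0,0,0,0]}'
python3 -m crank '{"travel":[[0,0,0.1],[0,0,0.2],[0,0,0.3],[0,0,0.4],[0,0,0.4]],"turn":[0,0,0,0,0]}'
python3 -c "
from h import *
s=get_state();print(s['tcp_pos'],s['wrist_force'],s['finger_gap'])"
```

```text
[ 0.58280823 -0.00333533  0.24979549] [ 0.5792473  -0.00259512  0.16      ] [-0.00356093  0.00074021] [0.00060576 0.00284453 0.0083    ]
clock: 22.5
tcp_pos: [0.5782, -0.0034, 0.1739]
orientation: [-0.003, 0.006, 1.0, 0.0]
wrist_force: [0.2, -0.1, -0.8]
finger_gap: 0.0245
clock: 22.92
tcp_pos: [0.5802, -0.0027, 0.1609]
orientation: [-0.0, 0.005, 1.0, -0.0]
wrist_force: [-2.6, -0.6, -0.9]
finger_gap: 0.0244
[ 0.58020595 -0.002686    0.1609221 ] [-2.62838728 -0.56875943 -0.91212831] 0.0243758644816446
```

```bash

python3 -m crank '{"travel":[[0.03,0,0.2],[0.03,0,0.5],[0.03,0,0.8],[0.03,0,1.0],[0.03,0,1.0]],"turn":[0,0,0,0,0]}'
python3 -m crank '{"travel":[[0,0,0.06],[0,0,0.1],[0,0,0.13],[0,0,0.13]],"turn":[0,0,0,0]}'
python3 -m crank '{"travel":[[0,0,0.03],[0,0,0.06],[0,0,0.06],[0,0,0.06]],"turn":[0,0,0,0]}'
```

```text
clock: 23.33
tcp_pos: [0.5784, -0.0021, 0.1187]
orientation: [-0.001, 0.005, 1.0, 0.0]
wrist_force: [-0.0, 0.5, -0.8]
finger_gap: 0.0243
clock: 23.67
tcp_pos: [0.5798, -0.0024, 0.1159]
orientation: [0.0, 0.005, 1.0, 0.0]
wrist_force: [0.5, -0.8, -1.2]
finger_gap: 0.0245
clock: 24.0
tcp_pos: [0.5799, -0.0025, 0.1147]
orientation: [0.001, 0.005, 1.0, -0.0]
wrist_force: [-3.1, 0.6, 6.0]
finger_gap: 0.0245
```

```bash

python3 -m crank '{"travel":[[0,0,-0.04],[0,0,-0.04],[0,0,-0.04],[0,0,-0.04]],"turn":[0,0,0,0]}' 50
python3 -m crank '{"travel":[[0,0,-0.4],[0,0,-1],[0,0,-1.7],[0,0,-2.3],[0,0,-2.3]],"turn":[0,0,0,0,0]}'
python3 -m crank '{"travel":[[0.37,0.8,0],[0.75,1.6,0],[1.1,2.4,0],[1.5,3.2,0],[1.8,3.9,0]],"turn":[0,0,0,0,0]}'
python3 -m crank '{"travel":[[0.37,0.8,0],[0.75,1.6,0.3],[1.1,2.4,1],[1.5,3.2,1.5],[1.65,3.4,2]],"turn":[0,0,0,0,0]}' 45
python3 -m crank '{"travel":[[0,0,0],[0,0,0]],"turn":[0,0]}'
python3 - <<'E'
from h import *
a=snap("scene");s=get_state();p=s["tcp_pos"];print(p,s["finger_gap"])
im=a["image"];g=im.min(2);m=(g>140).astype(np.uint8);n,l,st,ce=cv2.connectedComponentsWithStats(m)
for i in range(1,n):
    if 200<st[i][4]<600:
        h=cv2.convexHull(cv2.findNonZero((l==i).astype(np.uint8)));M=cv2.moments(h);c=[M["m10"]/M["m00"],M["m01"]/M["m00"]];print(c,st[i],unp(a,c,.004))
print(blob(a,ORANGE,.024,20))
print(tool([.442,.2895,.03]))
x=cv2.resize(im[140:240,230:330],(400,400),interpolation=cv2.INTER_CUBIC)
y=cv2.resize(im[120:220,310:410],(400,400),interpolation=cv2.INTER_CUBIC)
save(np.hstack([x,y]),"r1.png")
E
```

```text
clock: 24.33
tcp_pos: [0.5796, -0.0024, 0.1149]
orientation: [0.0, 0.005, 1.0, 0.0]
wrist_force: [0.5, 0.1, 0.3]
finger_gap: 0.0499
clock: 24.75
tcp_pos: [0.5821, -0.0028, 0.2122]
orientation: [0.004, 0.005, 1.0, -0.001]
wrist_force: [1.1, -0.4, 0.9]
finger_gap: 0.0499
clock: 25.17
tcp_pos: [0.5076, 0.1558, 0.2063]
orientation: [-0.001, 0.005, 1.0, 0.0]
wrist_force: [0.2, 0.2, -0.5]
finger_gap: 0.0499
clock: 25.58
tcp_pos: [0.4425, 0.2944, 0.1256]
orientation: [-0.0, 0.004, 1.0, 0.001]
wrist_force: [-0.3, 0.6, -0.2]
finger_gap: 0.0448
clock: 25.75
tcp_pos: [0.443, 0.291, 0.1255]
orientation: [-0.002, 0.004, 1.0, -0.001]
wrist_force: [0.4, 0.4, -0.6]
finger_gap: 0.0451
[0.44460666 0.29081828 0.12681834] 0.04538502876757848
[17.076190476190476, 3.419047619047619] [  0   0  49  11 254] [[-1.79141555 -0.67857147  0.004     ]]
[291.57199211045366, 39.082840236686394] [276  34  32  11 247] [[-0.46365568  0.50668552  0.004     ]]
[107.22999304105775, 55.2839248434238] [ 89  46  38  20 437] [[-0.68209538 -0.25104708  0.004     ]]
[421.154304029304, 65.28937728937728] [414  49  17  37 334] [[-0.02251676  0.8557399   0.004     ]]
[63.308500477554915, 122.07306590257879] [ 50 112  25  25 243] [[-0.20611327 -0.45073786  0.004     ]]
[7.2035002035002025, 160.79894179894177] [  0 147  18  33 440] [[-0.06140291 -0.62624454  0.004     ]]
[361.32186732186733, 173.69737919737918] [347 165  29  19 396] [[0.44271344 0.29003882 0.004     ]]
[(array([208.3,  17.6]), 20, [199, 17, 19, 3], array([-0.8356,  0.2448,  0.024 ])), (array([187.2, 199.4]), 103, [180, 195, 15, 10], array([ 0.365, -0.168,  0.024]))]
[ 0.064 -0.032  2.421]
```

View pics/r1.png

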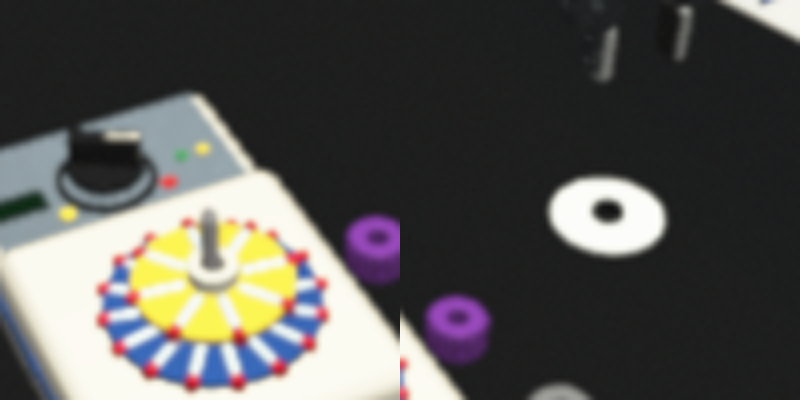

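The small disc sits level on the large one, and the retainer at right crop (607,212) hasn't moved. That's 13 pictures viewed.

```bash

python3 -m crank '{"travel":[[0.05,-0.03,0.4],[0.05,-0.03,1.0],[0.05,-0.03,1.7],[0.05,-0.03,2.4],[0.05,-0.03,2.6]],"turn":[0,0,0,0,0]}' 42
python3 -m crank '{"travel":[[0,0,0],[0,0,0],[0,0,0]],"turn":[0,0,0]}' 38
python3 -c "
from h import *
s=get_state();print(s['tcp_pos'],s['wrist_force'],s['finger_gap'],tool([.442,.2895,.005]))"
```

```text
clock: 26.22
tcp_pos: [0.4424, 0.288, 0.0208]
orientation: [-0.001, 0.007, 1.0, -0.001]
wrist_force: [-0.8, -1.1, 0.2]
finger_gap: 0.0421
clock: 26.47
tcp_pos: [0.4446, 0.2902, 0.025]
orientation: [0.002, 0.006, 1.0, 0.001]
wrist_force: [0.3, -0.2, 0.4]
finger_gap: 0.0378
[0.44461939 0.29016531 0.02495031] [ 0.29127457 -0.22798831  0.39624399] 0.037847239015563985 [ 0.067 -0.018  0.499]
```

```bash

python3 -m crank '{"travel":[[0.05,-0.02,0.1],[0.05,-0.02,0.2],[0.05,-0.02,0.35],[0.05,-0.02,0.48],[0.05,-0.02,0.48]],"turn":[0,0,0,0,0]}'
python3 -m crank '{"travel":[[0,0,0],[0,0,0],[0,0,0]],"turn":[0,0,0]}'
python3 -m crank '{"travel":[[0,0,0],[0,0,0],[0,0,0],[0,0,0],[0,0,0]],"turn":[0,0,0,0,0]}' 8 80
python3 -m crank '{"travel":[[0,0,0],[0,0,0],[0,0,0]],"turn":[0,0,0]}'
```

```text
clock: 26.88
tcp_pos: [0.4404, 0.2891, 0.003]
orientation: [-0.0, 0.005, 1.0, -0.0]
wrist_force: [-0.2, 0.8, -0.8]
finger_gap: 0.0381
clock: 27.13
tcp_pos: [0.4405, 0.2891, 0.0036]
orientation: [-0.0, 0.005, 1.0, -0.0]
wrist_force: [-0.3, -0.4, -0.7]
finger_gap: 0.0381
clock: 27.55
tcp_pos: [0.4409, 0.2897, 0.0045]
orientation: [0.0, 0.005, 1.0, 0.001]
wrist_force: [-0.8, 1.8, 5.2]
finger_gap: 0.0196
clock: 27.8
tcp_pos: [0.4409, 0.2897, 0.0045]
orientation: [0.0, 0.005, 1.0, 0.001]
wrist_force: [-0.8, 1.1, 5.2]
finger_gap: 0.0197
```

```bash

python3 -m crank '{"travel":[[0,0,-0.3],[0,0,-1],[0,0,-1.9],[0,0,-2.8],[0,0,-3.7]],"turn":[0,0,0,0,0]}'
python3 -m crank '{"travel":[[0,0,-0.7],[0,0,-1.5],[0,0,-2.2],[0,0,-2.2],[0,0,-2.2]],"turn":[0,0,0,0,0]}'
python3 -m crank '{"travel":[[-0.37,-0.75,0],[-0.74,-1.5,0],[-1.1,-2.3,0],[-1.48,-3.1,0],[-1.8,-3.8,0]],"turn":[0,0,0,0,0]}'
python3 -m crank '{"travel":[[-0.37,-0.77,0],[-0.74,-1.5,0],[-1.1,-2.3,0],[-1.4,-3,0],[-1.64,-3.48,0]],"turn":[0,0,0,0,0]}'
python3 -m crank '{"travel":[[0,0,0],[0,0,0],[0,0,0]],"turn":[0,0,0]}'
python3 - <<'E'
from h import *
a=snap("scene");s=get_state();p=s["tcp_pos"];print(p,s["finger_gap"],s["wrist_force"],tool([.5785,-.0025,.18]))
save(a["image"],"r2.png",(230,110,330,210),5)
E
```

```text
clock: 28.22
tcp_pos: [0.44, 0.2887, 0.1529]
orientation: [-0.0, 0.005, 1.0, -0.0]
wrist_force: [1.0, 0.1, 0.1]
finger_gap: 0.0195
clock: 28.63
tcp_pos: [0.4416, 0.2895, 0.2414]
orientation: [0.002, 0.005, 1.0, 0.001]
wrist_force: [0.2, 0.1, -0.9]
finger_gap: 0.0194
clock: 29.05
tcp_pos: [0.5105, 0.1344, 0.2375]
orientation: [-0.002, 0.005, 1.0, -0.0]
wrist_force: [1.2, 0.9, -1.0]
finger_gap: 0.0194
clock: 29.47
tcp_pos: [0.5748, -0.0063, 0.2372]
orientation: [-0.002, 0.006, 1.0, -0.0]
wrist_force: [0.1, 0.3, -0.4]
finger_gap: 0.0196
clock: 29.72
tcp_pos: [0.574, -0.0032, 0.2381]
orientation: [-0.002, 0.005, 1.0, 0.0]
wrist_force: [-0.2, 0.0, 0.0]
finger_gap: 0.0194
[ 0.57406121 -0.00276386  0.23856907] 0.019514992911910257 [-0.14323667  0.11403115 -0.58010586] [-0.114  0.007  1.464]
```

View pics/r2.png

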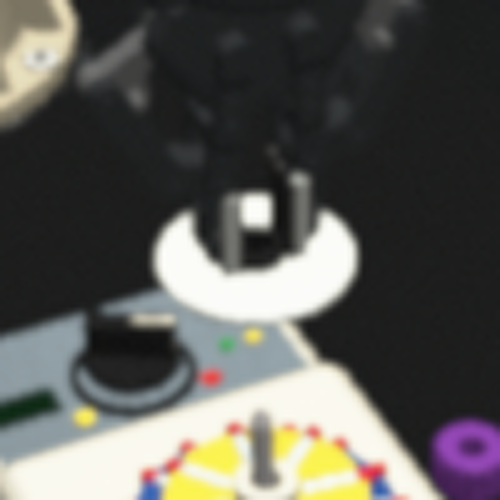

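The retainer is held level, with the plate centred at about crop (255,257). I'll lower it onto the spindle.

```bash
python3 - <<'E'
from h import *
a=load("scene");p=get_state()["tcp_pos"];t=np.linspace(0,6.28,90)
for dx in(-.002,0,.002): 
    q=proj(a,np.c_[p[0]+dx+.038*np.cos(t),p[1]+.038*np.sin(t),0*t+p[2]-.0005]);q=(q-[230,110])*5;print(dx,q.min(0),q.max(0))
E
python3 -m crank '{"travel":[[-0.11,0,0.3],[-0.11,0,0.8],[-0.11,0,1.4],[-0.11,0,1.7],[-0.11,0,1.7]],"turn":[0,0,0,0,0]}'
python3 -m crank '{"travel":[[0,0,0.1],[0,0,0.2],[0,0,0.3],[0,0,0.4],[0,0,0.4]],"turn":[0,0,0,0,0]}'
python3 -c "
from h import *
s=get_state();print(s['tcp_pos'],s['wrist_force'],s['finger_gap'])"
```

```text
-0.002 [151.38379687 189.19190731] [351.23019044 312.20292373]
0 [153.35066227 191.92521601] [353.53898544 315.35265072]
0.002 [155.32426787 194.66766735] [355.85549841 318.51349587]
clock: 30.18
tcp_pos: [0.5769, -0.0021, 0.1676]
orientation: [-0.003, 0.005, 1.0, 0.001]
wrist_force: [-0.3, -0.6, -1.3]
finger_gap: 0.0195
clock: 30.6
tcp_pos: [0.5786, -0.0034, 0.1559]
orientation: [-0.001, 0.005, 1.0, 0.0]
wrist_force: [-3.8, -0.1, -1.9]
finger_gap: 0.019
[ 0.57856067 -0.00341621  0.15586714] [-3.83635953 -0.07823309 -1.86487285] 0.018991955446801823
```

```bash

python3 -m crank '{"travel":[[0.04,0,0],[0.04,0,0.15],[0.04,0,0.3],[0.04,0,0.45],[0.04,0,0.6]],"turn":[0,0,0,0,0]}'
python3 -m crank '{"travel":[[0,0,0.04],[0,0,0.08],[0,0,0.08],[0,0,0.08]],"turn":[0,0,0,0]}'
python3 -m crank '{"travel":[[0,0,0.03],[0,0,0.06],[0,0,0.06],[0,0,0.06]],"turn":[0,0,0,0]}'
```

```text
clock: 31.02
tcp_pos: [0.5781, -0.0038, 0.1309]
orientation: [0.0, 0.005, 1.0, -0.0]
wrist_force: [0.2, -0.0, -0.6]
finger_gap: 0.0194
clock: 31.35
tcp_pos: [0.5781, -0.0037, 0.1285]
orientation: [0.0, 0.005, 1.0, 0.0]
wrist_force: [0.2, -0.2, -1.2]
finger_gap: 0.0197
clock: 31.68
tcp_pos: [0.5783, -0.0036, 0.1275]
orientation: [0.001, 0.005, 1.0, -0.0]
wrist_force: [-2.2, 0.6, 5.9]
finger_gap: 0.0195
```

```bash

python3 -m crank '{"travel":[[0,0,-0.04],[0,0,-0.04],[0,0,-0.04],[0,0,-0.04]],"turn":[0,0,0,0]}' 50
python3 -m crank '{"travel":[[0,0,-0.4],[0,0,-1],[0,0,-1.6],[0,0,-2],[0,0,-2]],"turn":[0,0,0,0,0]}'
python3 -m crank '{"travel":[[0.7,-0.55,0],[1.4,-1.1,0],[2.1,-1.65,0],[2.8,-2.2,0],[3.5,-2.75,0]],"turn":[0,0,0,0,0]}' 65
python3 -m crank '{"travel":[[0.6,-0.45,0],[1.2,-0.9,0],[1.79,-1.35,0],[1.79,-1.35,1],[1.79,-1.35,2]],"turn":[0,0,0,0,0]}'
python3 -m crank '{"travel":[[0,0,0.8],[0,0,1.6],[0,0,1.8],[0,0,1.8]],"turn":[0,0,0,0]}'
python3 - <<'E'
from h import *
a=snap("scene")
print(blob(a,ORANGE,.024,20))
s=get_state();print(s["tcp_pos"],tool([.367,-.168,.0114]))
save(a["image"],"r3.png",(230,140,330,240),5)
E
```

```text
clock: 32.02
tcp_pos: [0.5779, -0.0036, 0.1277]
orientation: [0.0, 0.005, 1.0, 0.0]
wrist_force: [-0.2, 0.0, -0.4]
finger_gap: 0.05
clock: 32.43
tcp_pos: [0.5799, -0.0039, 0.2115]
orientation: [0.003, 0.005, 1.0, -0.0]
wrist_force: [0.4, 0.4, 0.2]
finger_gap: 0.05
clock: 32.85
tcp_pos: [0.4349, -0.1125, 0.2065]
orientation: [-0.001, 0.005, 1.0, 0.0]
wrist_force: [0.3, -1.3, 0.4]
finger_gap: 0.0654
clock: 33.27
tcp_pos: [0.365, -0.1676, 0.1281]
orientation: [0.003, 0.007, 1.0, -0.002]
wrist_force: [-0.7, 0.1, -0.7]
finger_gap: 0.065
clock: 33.6
tcp_pos: [0.362, -0.1636, 0.0532]
orientation: [-0.003, 0.005, 1.0, 0.002]
wrist_force: [0.1, 0.1, -0.4]
finger_gap: 0.0648
[(array([208.,  18.]), 26, [196, 17, 23, 5], array([-0.8322,  0.2425,  0.024 ])), (array([187.2, 199.4]), 103, [180, 195, 15, 10], array([ 0.365, -0.168,  0.024]))]
[ 0.36355115 -0.16461944  0.05503054] [-0.09  -0.086  1.09 ]
```

View pics/r3.png

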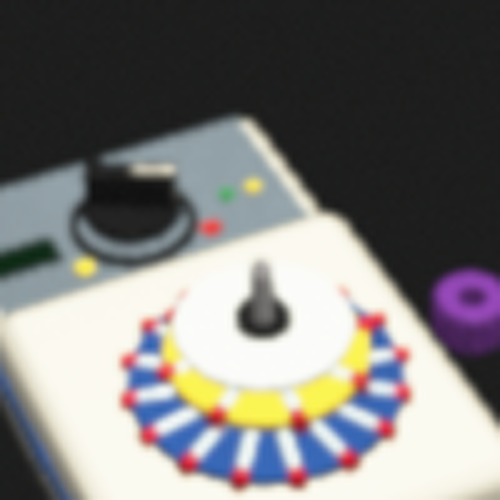

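The retainer sits flat on the stack with its black hub round the spindle at (263,315). That's 15 pictures viewed. Now I'll grip the knob.

```bash

python3 -m crank '{"travel":[[0,0,0.2],[0,0,0.2],[0,0,0.2],[0,0,0.2]],"turn":[0,0,0,0]}'
python3 -c "
from h import *
s=get_state();print(s['tcp_pos'],tool([.367,-.168,.0114]))"
```

```text
clock: 33.98
tcp_pos: [0.3654, -0.1658, 0.0487]
orientation: [0.001, 0.005, 1.0, -0.001]
wrist_force: [-0.1, -0.6, 0.2]
finger_gap: 0.0649
[ 0.36536852 -0.1658098   0.04865826] [-0.04  -0.053  0.932]
```

```bash

python3 -m crank '{"travel":[[-0.03,-0.05,0.3],[-0.03,-0.05,0.6],[-0.03,-0.05,0.9],[-0.03,-0.05,0.92],[-0.03,-0.05,0.92]],"turn":[0,0,0,0,0]}' 60
python3 -m crank '{"travel":[[0,0,0],[0,0,0],[0,0,0],[0,0,0],[0,0,0]],"turn":[0,0,0,0,0]}' 20 70
python3 -m crank '{"travel":[[0,0,0],[0,0,0],[0,0,0]],"turn":[0,0,0]}'
```

```text
clock: 34.4
tcp_pos: [0.3655, -0.1671, 0.011]
orientation: [-0.0, 0.005, 1.0, 0.0]
wrist_force: [0.7, -0.1, 0.8]
finger_gap: 0.06
clock: 34.82
tcp_pos: [0.3663, -0.1679, 0.0123]
orientation: [0.001, 0.005, 1.0, -0.001]
wrist_force: [-1.7, 1.5, 9.1]
finger_gap: 0.0342
clock: 35.07
tcp_pos: [0.3663, -0.1679, 0.0123]
orientation: [0.001, 0.005, 1.0, -0.001]
wrist_force: [-2.0, 1.1, 9.5]
finger_gap: 0.0339
```

```bash

python3 -m crank '{"travel":[[0,0,-0.3],[0,0,-1],[0,0,-1.9],[0,0,-2.8],[0,0,-3.7]],"turn":[0,0,0,0,0]}'
python3 -m crank '{"travel":[[0,0,-0.7],[0,0,-1.5],[0,0,-2.1],[0,0,-2.1],[0,0,-2.1]],"turn":[0,0,0,0,0]}'
python3 -m crank '{"travel":[[-0.7,0.54,0],[-1.4,1.08,0],[-2.1,1.6,0],[-2.8,2.15,0],[-3.5,2.7,0]],"turn":[0,0,0,0,0]}'
python3 -m crank '{"travel":[[-0.6,0.48,0],[-1.2,0.95,0],[-1.85,1.42,0],[-1.85,1.42,0],[-1.85,1.42,0]],"turn":[0,0,0,0,0]}'
python3 -m crank '{"travel":[[0,0,0],[0,0,0],[0,0,0]],"turn":[0,0,0]}'
python3 - <<'E'
from h import *
s=get_state();p=s["tcp_pos"];print(p,s["finger_gap"],s["wrist_force"],tool([.5803,-.003,.18]))
a=snap("scene");B=blob(a,ORANGE,p[2],20);print(B)
# expected image of knob (top ellipse + visible front side) for dx
t=np.linspace(0,6.28,60)
for dx in(-.004,-.002,0,.002):
  q=np.vstack([proj(a,np.c_[p[0]+dx+.018*np.cos(t),p[1]+.018*np.sin(t),0*t+p[2]-.0123+z]) for z in(0,.024)]);print(dx,q.min(0).round(1),q.max(0).round(1))
E
```

```text
clock: 35.48
tcp_pos: [0.3652, -0.167, 0.161]
orientation: [0.0, 0.005, 1.0, -0.0]
wrist_force: [1.1, -0.4, -0.5]
finger_gap: 0.0339
clock: 35.9
tcp_pos: [0.3665, -0.1679, 0.2445]
orientation: [0.002, 0.005, 1.0, -0.001]
wrist_force: [0.3, 0.3, -1.0]
finger_gap: 0.0343
clock: 36.32
tcp_pos: [0.507, -0.0594, 0.2412]
orientation: [-0.001, 0.006, 1.0, 0.0]
wrist_force: [0.4, -1.5, -1.6]
finger_gap: 0.0346
clock: 36.73
tcp_pos: [0.5812, -0.0036, 0.2402]
orientation: [-0.002, 0.004, 1.0, 0.0]
wrist_force: [-0.7, -0.4, -2.4]
finger_gap: 0.0341
clock: 36.98
tcp_pos: [0.5804, -0.0055, 0.2428]
orientation: [-0.0, 0.006, 1.0, 0.0]
wrist_force: [0.2, -0.3, -1.0]
finger_gap: 0.0343
[ 0.58044901 -0.00554513  0.24278838] 0.0342814544996957 [ 0.17068844 -0.30079935 -0.95678891] [0.003 0.063 1.57 ]
[(array([281.5, 155. ]), 132, [275, 149, 15, 13], array([0.5653, 0.003 , 0.2428]))]
-0.004 [270.1 148.7] [289.4 170.5]
-0.002 [270.5 149.2] [289.8 171.1]
0 [270.9 149.8] [290.2 171.8]
0.002 [271.3 150.4] [290.7 172.4]
```

```bash

python3 -m crank '{"travel":[[0,0.06,0.3],[0,0.06,0.8],[0,0.06,1.3],[0,0.06,1.6],[0,0.06,1.7]],"turn":[0,0,0,0,0]}'
python3 -m crank '{"travel":[[0,0,0.1],[0,0,0.2],[0,0,0.3],[0,0,0.3]],"turn":[0,0,0,0]}'
python3 -c "
from h import *
s=get_state();print(s['tcp_pos'],s['wrist_force'],s['finger_gap'])"
```

```text
clock: 37.45
tcp_pos: [0.5796, -0.0029, 0.173]
orientation: [-0.002, 0.006, 1.0, 0.0]
wrist_force: [-0.1, -0.0, -1.8]
finger_gap: 0.034
clock: 37.78
tcp_pos: [0.5815, -0.0026, 0.1629]
orientation: [0.0, 0.006, 1.0, 0.0]
wrist_force: [0.0, 0.0, -1.4]
finger_gap: 0.0338
[ 0.58148826 -0.00259682  0.16286684] [ 0.04697455  0.02167135 -1.41291347] 0.03377421032853545
```

```bash

python3 -m crank '{"travel":[[0,0,0.1],[0,0,0.2],[0,0,0.3],[0,0,0.38],[0,0,0.38]],"turn":[0,0,0,0,0]}'
python3 -m crank '{"travel":[[0,0,0.03],[0,0,0.06],[0,0,0.06],[0,0,0.06]],"turn":[0,0,0,0]}'
python3 -m crank '{"travel":[[0,0,0.02],[0,0,0.04],[0,0,0.04],[0,0,0.04]],"turn":[0,0,0,0]}'
```

```text
clock: 38.2
tcp_pos: [0.5809, -0.0024, 0.1467]
orientation: [-0.001, 0.005, 1.0, 0.0]
wrist_force: [0.2, 0.8, -1.3]
finger_gap: 0.034
clock: 38.53
tcp_pos: [0.5816, -0.0025, 0.1455]
orientation: [0.0, 0.005, 1.0, 0.0]
wrist_force: [-0.1, 0.1, -0.4]
finger_gap: 0.0345
clock: 38.87
tcp_pos: [0.5819, -0.0025, 0.1454]
orientation: [0.001, 0.005, 1.0, -0.0]
wrist_force: [-1.6, 0.5, 8.7]
finger_gap: 0.034
```

The knob is seated: its contact height of 0.1454 matches the expected 0.1453. I'll release, lift and locate the selector.

```bash

python3 -m crank '{"travel":[[0,0,-0.04],[0,0,-0.04],[0,0,-0.04],[0,0,-0.04],[0,0,-0.04]],"turn":[0,0,0,0,0]}' 65
python3 -m crank '{"travel":[[0,0,-0.4],[0,0,-1],[0,0,-1.5],[0,0,-1.5],[0,0,-1.5]],"turn":[0,0,0,0,0]}'
python3 - <<'E'
from h import *
a=snap("scene"); 
b0=load("top"); print("top skirt",unp(b0,[[275.5,265.75]],.074))
def grey(c): return c["image"].astype(int).max(2)
# marks: red/green/yellow in scene and top (z .060)
np.set_printoptions(suppress=True)
for n,c,z0 in(("scene",a,.06),):
    for k,f in(("R",lambda r,g,b:(r>150)&(g<90)&(b<100)),("G",lambda r,g,b:(g>r+30)&(g>b+25)),("Y",lambda r,g,b:(r>190)&(g>170)&(b<140))):
        print(n,k,[(x[0],x[1],x[3][:2]) for x in blob(c,f,z0,2) if 240<x[0][0]<300 and 160<x[0][1]<205])
g=grey(a)[165:200,238:280]
m=np.zeros(a["image"].shape[:2],np.uint8); m[165:200,238:280]=(g<60)
n,l,st,ce=cv2.connectedComponentsWithStats(m);i=1+st[1:,4].argmax();print(st[i],ce[i])
t=np.linspace(0,6.28,90)
for C in([.424,-.005],[.427,-.005]):
    q=proj(a,np.c_[C[0]+.024*np.cos(t),C[1]+.024*np.sin(t),0*t+.070]);print(C,q.min(0),q.max(0))
E
```

```text
clock: 39.28
tcp_pos: [0.5814, -0.0025, 0.145]
orientation: [-0.0, 0.005, 1.0, 0.0]
wrist_force: [-0.1, 0.0, -0.7]
finger_gap: 0.0653
clock: 39.7
tcp_pos: [0.5824, -0.0026, 0.2064]
orientation: [0.001, 0.005, 1.0, -0.0]
wrist_force: [0.3, -0.8, -0.1]
finger_gap: 0.065
top skirt [[ 0.42234372 -0.00845345  0.074     ]]
scene R [(array([271.5, 185. ]), 2, array([0.4426, 0.0283])), (array([276., 199.]), 3, array([0.4927, 0.0184])), (array([284.9, 201.7]), 24, array([0.5099, 0.0335]))]
scene G [(array([275. , 178.3]), 7, array([0.4231, 0.046 ]))]
scene Y [(array([280. , 176.7]), 7, array([0.4229, 0.0596])), (array([276.5, 189.5]), 2, array([0.4627, 0.0328])), (array([281.5, 188. ]), 6, array([0.4628, 0.0458])), (array([287.5, 189.5]), 2, array([0.4738, 0.0566])), (array([246.5, 193. ]), 12, array([ 0.4439, -0.0369])), (array([290.5, 192.5]), 2, array([0.4865, 0.0587]))]
[238 165  28  23 403] [253.14143921 174.75682382]
[0.424, -0.005] [245.72980719 174.76488358] [265.59054841 187.74036   ]
[0.427, -0.005] [246.16630228 175.47543564] [266.0664331  188.50231704]
```

The red and yellow marks lie at about ±60° around (0.4245,-0.0045), which matches my estimate of the selector axis. I'll go above it and turn the jaws square to the bar.

```bash

python3 -m crank '{"travel":[[0.8,-0.02,0],[1.6,-0.04,0],[2.4,-0.06,0],[3.2,-0.08,0],[3.94,-0.09,0]],"turn":[0,0,0,0,0]}' 40
python3 -m crank '{"travel":[[0,0,0],[0,0,0],[0,0,0],[0,0,0],[0,0,0]],"turn":[-0.11,-0.22,-0.33,-0.44,-0.54]}'
python3 -m crank '{"travel":[[0,0,0],[0,0,0],[0,0,0],[0,0,0],[0,0,0]],"turn":[-0.11,-0.22,-0.33,-0.44,-0.53]}'
python3 -m crank '{"travel":[[0,0,1],[0,0,2],[0,0,2.3],[0,0,2.3]],"turn":[0,0,0,0]}'
python3 -m crank '{"travel":[[0,0,0],[0,0,0]],"turn":[0,0]}'
python3 - <<'E'
from h import *
s=get_state();r=Ro.from_quat(np.roll(s["orientation"],-1)).as_matrix();print(s["tcp_pos"],"yaw_y",np.arctan2(r[1,1],r[0,1]),tool([.424,-.0045,.085]),s["joint_pos"])
E
```

```text
clock: 40.17
tcp_pos: [0.421, -0.004, 0.2035]
orientation: [-0.002, 0.005, 1.0, 0.0]
wrist_force: [-0.1, -0.8, 2.0]
finger_gap: 0.0398
clock: 40.58
tcp_pos: [0.4228, -0.0042, 0.204]
orientation: [-0.001, -0.264, 0.965, 0.001]
wrist_force: [0.5, 0.2, 0.3]
finger_gap: 0.0397
clock: 41.0
tcp_pos: [0.4228, -0.0041, 0.2038]
orientation: [-0.001, -0.507, 0.862, 0.001]
wrist_force: [-0.4, 0.2, -0.2]
finger_gap: 0.0403
clock: 41.33
tcp_pos: [0.4194, -0.0035, 0.1087]
orientation: [-0.004, -0.505, 0.863, 0.003]
wrist_force: [-1.0, 0.6, 0.3]
finger_gap: 0.0399
clock: 41.5
tcp_pos: [0.4243, -0.0045, 0.1139]
orientation: [0.0, -0.505, 0.863, -0.0]
wrist_force: [-0.0, -1.9, 0.5]
finger_gap: 0.04
[ 0.42430839 -0.00445524  0.11387227] yaw_y 2.6299638887744505 [0.005 0.007 0.722] [-2.00241713e-01  1.00116855e-01 -5.24948002e-01  9.45086545e-01
  1.04459450e-04 -1.25940933e+00]
```

```bash

python3 -m crank '{"travel":[[0,0,0.25],[0,0,0.5],[0,0,0.75],[0,0,0.82],[0,0,0.82]],"turn":[0,0,0,0,0]}'
python3 -m crank '{"travel":[[0,0,0],[0,0,0],[0,0,0],[0,0,0],[0,0,0]],"turn":[0,0,0,0,0]}' 5 25
python3 -m crank '{"travel":[[0,0,0],[0,0,0]],"turn":[0,0]}'
python3 -c "
from h import *
s=get_state();print(s['tcp_pos'],s['wrist_force'],s['ft_torque'],s['finger_gap'])"
```

```text
clock: 41.92
tcp_pos: [0.4243, -0.0044, 0.081]
orientation: [0.0, -0.505, 0.863, -0.0]
wrist_force: [-0.7, -0.7, -0.2]
finger_gap: 0.04
clock: 42.33
tcp_pos: [0.4251, -0.0048, 0.0814]
orientation: [0.001, -0.505, 0.863, -0.001]
wrist_force: [2.0, -1.1, 2.6]
finger_gap: 0.0112
clock: 42.5
tcp_pos: [0.4251, -0.0048, 0.0811]
orientation: [0.001, -0.505, 0.863, -0.001]
wrist_force: [3.0, -1.6, 3.4]
finger_gap: 0.0111
[ 0.42512268 -0.00475586  0.0811209 ] [ 3.03720445 -1.64586768  3.39046717] [-0.40652368 -0.63010621  0.03889867] 0.011061352639587496
```

```bash

python3 -m crank '{"travel":[[0,0,0.05],[0,0,0.1],[0,0,0.1],[0,0,0.1]],"turn":[0,0,0,0]}'
python3 -m crank '{"travel":[[0,0,0.03],[0,0,0.06],[0,0,0.06],[0,0,0.06]],"turn":[0,0,0,0]}'
```

```text
clock: 42.83
tcp_pos: [0.4251, -0.0047, 0.077]
orientation: [0.001, -0.505, 0.863, -0.001]
wrist_force: [3.6, -2.0, 7.0]
finger_gap: 0.0113
clock: 43.17
tcp_pos: [0.4252, -0.0048, 0.0756]
orientation: [0.001, -0.505, 0.863, -0.001]
wrist_force: [-0.6, -1.2, 16.0]
finger_gap: 0.0114
```

The force is 16 N and the selector is about 5.8 mm in, at its bottom. I'll turn it clockwise.

```bash

python3 -m crank '{"travel":[[0,0,0],[0,0,0],[0,0,0],[0,0,0],[0,0,0]],"turn":[0.1,0.2,0.3,0.4,0.5]}'
python3 -m crank '{"travel":[[0,0,0],[0,0,0],[0,0,0],[0,0,0],[0,0,0]],"turn":[0.11,0.22,0.33,0.44,0.547]}'
python3 -m crank '{"travel":[[0,0,0],[0,0,0],[0,0,0]],"turn":[0,0,0]}'
python3 - <<'E'
from h import *
s=get_state();r=Ro.from_quat(np.roll(s["orientation"],-1)).as_matrix();print(s["tcp_pos"],"yaw_y",np.arctan2(r[1,1],r[0,1]),s["wrist_force"],s["ft_torque"],s["finger_gap"])
E
```

```text
clock: 43.58
tcp_pos: [0.4254, -0.0049, 0.0756]
orientation: [0.001, -0.274, 0.962, -0.001]
wrist_force: [0.6, -3.1, 14.4]
finger_gap: 0.011
clock: 44.0
tcp_pos: [0.4256, -0.0052, 0.0756]
orientation: [0.002, -0.003, 1.0, -0.001]
wrist_force: [0.7, -3.6, 13.7]
finger_gap: 0.0114
clock: 44.25
tcp_pos: [0.4256, -0.0052, 0.0756]
orientation: [0.002, -0.006, 1.0, -0.001]
wrist_force: [1.7, -3.3, 13.1]
finger_gap: 0.0114
[ 0.42561262 -0.00518016  0.07555346] yaw_y 1.5825482406773084 [ 1.66081429 -3.2802033  13.12775334] [-0.65610729 -0.27266134 -0.03907766] 0.011418714635381813
```

```bash

python3 -m crank '{"travel":[[0,0,-0.04],[0,0,-0.08],[0,0,-0.12],[0,0,-0.16],[0,0,-0.16]],"turn":[0,0,0,0,0]}'
python3 -m crank '{"travel":[[0,0,0],[0,0,0],[0,0,0],[0,0,0]],"turn":[0,0,0,0]}' 40
python3 -m crank '{"travel":[[0,0,-0.4],[0,0,-1],[0,0,-1.8],[0,0,-2.8],[0,0,-3.5]],"turn":[0,0,0,0,0]}'
python3 -m crank '{"travel":[[0.1,0.8,0],[0.1,1.6,0],[0.1,2.4,0],[0.1,3.2,0],[0.1,4,0]],"turn":[0,0,0,0,0]}'
python3 -m crank '{"travel":[[0,0.8,0],[0,1.6,0],[0,1.6,0],[0,1.6,0]],"turn":[0,0,0,0]}'
python3 - <<'E'
from h import *
a=snap("scene");b=snap("top")
x=cv2.resize(a["image"][140:240,225:325],(400,400),interpolation=cv2.INTER_CUBIC); y=cv2.resize(b["image"][170:290,215:335],(400,400),interpolation=cv2.INTER_CUBIC)
save(np.hstack([x,y]),"f1.png")
E
```

```text
clock: 44.67
tcp_pos: [0.4255, -0.0052, 0.0812]
orientation: [0.002, -0.006, 1.0, -0.001]
wrist_force: [4.3, -3.4, 2.9]
finger_gap: 0.011
clock: 45.0
tcp_pos: [0.4225, -0.0039, 0.0797]
orientation: [-0.001, -0.006, 1.0, 0.0]
wrist_force: [-0.0, -0.3, -0.5]
finger_gap: 0.0398
clock: 45.42
tcp_pos: [0.4235, -0.0041, 0.2227]
orientation: [0.0, -0.006, 1.0, 0.0]
wrist_force: [1.4, -0.1, 0.9]
finger_gap: 0.04
clock: 45.83
tcp_pos: [0.417, 0.157, 0.2202]
orientation: [-0.0, -0.006, 1.0, 0.0]
wrist_force: [0.3, -0.3, 0.2]
finger_gap: 0.0401
clock: 46.17
tcp_pos: [0.4161, 0.2209, 0.2198]
orientation: [-0.001, -0.008, 1.0, -0.0]
wrist_force: [0.6, -1.2, -1.6]
finger_gap: 0.0401
```

View pics/f1.png

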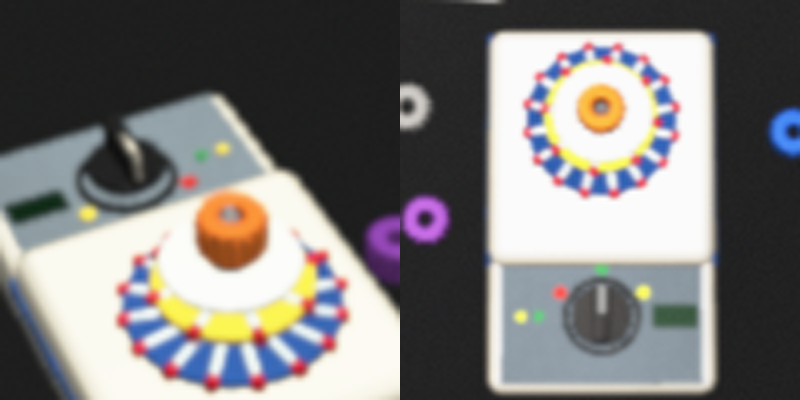

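The pointer is at green, at right crop (602,298). The stack is complete and level, with the orange knob on top. The black skirt's lower edge is at image row 188.7, against 188.6 before the push, so the selector has sprung back out. The robot is clear, so I'll hand in.

```bash
python3 -c "
from workcell import *
print(hand_in())"
```

```text
the job is handed in; nothing more can be done
None
```

The shaker is loaded, the selector is on green, and the job is handed in at about 46 s of robot time.

**What I did:**
- I parked the orange knob on the bench, then stacked the large disc, the small disc and the retainer, hub up, and slipped the knob back on top. The medium disc was not visible in either camera view, so I took it as absent.
- I then pushed the selector in about 5.8 mm, turned it 1.047 rad clockwise and let it rise.

**Last checks:**
- **Seating:** each part met resistance within about 0.2 mm of the height computed for it.
- **Final picture:** the stack is level and in order with the knob on top, and the pointer is at green. The other things in that view stood where they were.
- **Selector out:** the force fell to about 3 N as the selector rose, and its skirt edge is back at the image row it had before the push. This was read from camera pixels, because the joint itself can't be read.
- **Disagreement:** the gripper opening read 1–4 mm under the true part sizes. The offset was consistent and the grips held. No slip or knocked part was seen.

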